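Clamp the red fabric slab for sampling and rack the rest

ROBOT

A 6-joint arm with a two-finger parallel gripper is mounted at the origin on the work surface. World frame = base frame: x ahead of the robot, y to its left, z up, the work surface at z = 0. Lengths are in mm, angles in rad, forces in N, time in s.
With the tool pointing down it reaches from about 250 to 725 mm from the base axis. Payload 9.7 kg.
Tool frame: the origin (TCP) lies between the finger pads; the fingertips stand ahead of it and the grasp point (between the pads) lies 11 mm behind it (r.tip_extent is the z of the fingertips in the tool frame, in mm); z points along the fingers, y is the line along which they close (so a half turn about z gives the same grasp; the last joint's range is limited). The gripper opens to 85 mm and grips with 20 to 120 N. Pads are 22 mm wide; open, the fingers measure 114 mm over their backs; the gripper's body (76 mm by 85 mm) begins 54 mm behind the grasp point. The pads swing forward as they close: fully open they stand 13 mm farther back than shut.
Start: joints at [1.337, 0.087, 0.176, 1.66, 0, 1.571], TCP at [127.419, 535.034, 201.184] pointing down, gripper open.
Joint ranges: [-3.13, 3.13], [-0.85, 1.81], [-1.15, 1.24], [-2.2, 2.28], [-1.44, 1.52], [-3.14, 3.14]. Speed limits (rad/s): [2.22, 2.22, 2.57, 3.14, 3.14, 3.14].

INTERFACE

Orientations are given as a rotation vector (axis times angle).
In Python, from workcell import r gives the robot as it stands. The module is installed in compiled form; this text tells all that it offers.
- The arm moves only by the tool carry_out, never from a script. Its argument "plan" is text: rows parted by semicolons, each of 5 numbers parted by spaces: the shift along the tool's x, y, z normalised to -1 to 1, where 1 is 15 cm, then the turn about the tool's z normalised to -1 to 1, where 1 is 2 rad, then the opening, from -1 (shut) to 1 (fully open). In form: tx ty tz yaw gripper; .... A call has 1 to 8 rows; each row is the pose to reach, as a shift and turn from the pose commanded when the call began, along the tool's axes at that moment; what a row does not reach only later rows make up. A row lasts 1/12 s, in which the tool goes at most 41.7 mm and 7.16 degrees, less where a joint would pass 70% of its speed; a pose out of reach is approached as far as the arm can. A call with a number of a shift or a turn outside -1 to 1 is refused whole. A call with a gripper value outside its range is refused whole. The fingers move at their own pace and stop on an object; "grip_force" is the grip in N (left out, the last holds). Time passes only in rows, so rows that repeat a pose let the fingers close. It gives the time, the measured TCP pose, the force, the opening and the grip force at its end, in the units of the state.
- r.observe(): the state, without advancing time (a new reading comes with each control period).
- r.get_image(name): name is "scene" or "top"; returns (picture, depth): 400x640x3 uint8, red, green, blue; 400x640 float32, mm along the optical axis (not along the pixel's ray), 0 where there is no reading.
- r.calibration(name): a dict with "K" (3x3 intrinsics, pixels), "R" (3x3) and "t" (3): a world point X has camera coordinates R X + t. Camera axes: x right, y down, z forward; pixel columns grow to the right and rows downward; lengths in mm; the calibration is good to about 2 mm. A picture is of the moment at which its call begins. calibration takes no time and is no camera call.
- r.close_job(): hands the job in; it is judged then, once.
The state is a dict: "time_s": time; "joint_positions": joint angles; "qd": joint speeds; "effort": joint torques, N m; "tcp_pos": TCP position; "eef_rot": TCP orientation; "wrist_force": force on the tool from outside, world axes, zero at the start; "wrist_torque": the same for the moment, N m; "opening": opening from 0.0 (shut) to 1.0 (fully open); "gripper_force": force on a finger pad.
Only numpy, scipy, OpenCV 4.12 (cv2) and the standard library are available. Lean on these libraries where they do the work, as an engineer would, in place of code of your own. Each camera call takes 0.05 s, during which the arm holds its last target. There are 200 camera calls.

TASK

The red slab with the white dot is next for the sampling drill: wind the vise open, stand it on its short end on the vise bed, centred between the jaws, and wind the crank until the jaws hold it firmly, without crushing it. Put the other fabric slabs that are on the draining ledge on edge in the dowel rack, one to a slot and right down on its board, and do not disturb the cup, the pebble, the brush or the calipers.

Things in the scene. Friction and masses are not known exactly. Their poses are not given: they have to be found in the camera images.
- red_slab: The workpiece: brick-red fired-clay slab 76 x 44 x 16 mm, 100 g, origin at its centre; own x through the thickness, own y along the width, own z along the 76 mm length. Starts on the draining ledge, width level, top end tipped back towards the robot. A white dot (10 mm) on each broad face.
- slab1: Mid-grey fired-clay slab 76 x 44 x 16 mm, 100 g, origin at its centre; own x through the thickness, own y along the width, own z along the 76 mm length. Starts on the draining ledge, width level, top end tipped back towards the robot. May be absent (two to four of slab1-4 are there).
- slab2: Buff fired-clay slab 76 x 44 x 16 mm, 100 g, origin at its centre; own x through the thickness, own y along the width, own z along the 76 mm length. Starts on the draining ledge, width level, top end tipped back towards the robot. May be absent (two to four of slab1-4 are there).
- slab3: Near-black fired-clay slab 76 x 44 x 16 mm, 100 g, origin at its centre; own x through the thickness, own y along the width, own z along the 76 mm length. Starts on the draining ledge, width level, top end tipped back towards the robot. May be absent (two to four of slab1-4 are there).
- slab4: Pale stone-coloured fired-clay slab 76 x 44 x 16 mm, 100 g, origin at its centre; own x through the thickness, own y along the width, own z along the 76 mm length. Starts on the draining ledge, width level, top end tipped back towards the robot. May be absent (two to four of slab1-4 are there).
- drainer: Fixed wooden draining ledge, 370 mm long (own y), 64 mm high, origin at the centre of its underside. Its back board leans 40 degrees from vertical, top edge towards own -x (the robot's side); slabs lie on its upper, +x face, 72 mm apart with 28 mm clear between them. A slab's centre there is at own x 6, z 52, y -144, -72, 0, 72 or 144 mm (4 mm either way).
- ledge (a point): Middle of the line where board and ledge of the drainer meet, 18 mm above the table, axes as the drainer's. The board's face runs 60 mm up its slope from here (board 10 mm thick), so 16 mm of a slab stands above it; the ledge is 26 mm wide, square to the board, with a 6 mm lip along its outer edge: draw a slab out up the slope.
- rack: Fixed wooden rack, board 90 (own x) x 157 (own y) x 12 mm, origin at the centre of its underside. Upright dowels, 7 mm thick, round tips 52 mm above the table, in six pairs 27 mm apart along own y; the two of a pair at own x -13 and +13 mm. They make five slots 20 mm wide.
- rack_floor (a point): Centre of the top of the rack's board (12 mm above the table), axes as the rack's. The slots are centred on own y -54, -27, 0, 27, 54 mm and run along own x: a slab stands in one with its thickness along own y.
- vise_seat (a point): Point on the bed of the blue drill vise (60 mm above the table) at the foot of the fixed jaw's face, mid-width. Own x points along the screw from the moving to the fixed jaw (away from the robot), own y along the jaw faces, z up. Jaws 80 mm wide, tops 30 mm above the bed. Plinth 115 mm wide; own x -158 to 57 mm; screw bracket 94 mm high over the table at own x -141 to -119 mm.
- jaw: The moving jaw with its black rubber facing (80 x 30 x 6 mm, gives up to 4 mm at 40 N per mm); origin on the bed at the foot of its clamping face, mid-width, axes as vise_seat's. It moves to own -x as the vise opens. It carries the crank.
- vise_jaw (a joint): Gap between the two jaw faces (rubber not squeezed), m: 0 closed, 0.036 fully open. Starts between 0.0015 and 0.0065, too narrow for a slab. Driven by the crank alone.
- vise_crank (a joint): Crank angle, rad, 0 to 28.3; 8 mm of jaw travel a turn (gap = 0.001273 x angle). It grows, and the jaw opens, anticlockwise seen from the crank's end (looking along vise_seat's +x); clockwise closes. At 0 and each full turn the crank points up. Stays where left; turning takes about 3.5 N at the grip. From where both jaws touch a slab (gap 0.016) each further radian adds 50 N of jaw force.
- crank_grip (a point): Centre of the black revolving grip of the crank: a cylinder 17 mm thick and 42 mm long along vise_seat's x, 45 mm off the screw's axis, spinning freely on its pin. Own axes turn with the crank.
- crank_hub (a point): Point on the screw's axis beside the grip's centre, 74 mm above the table: the centre of the circle that the grip runs on. It shifts to vise_seat's -x with the jaw as the vise opens. The 26 mm thick hub and the crank arm begin 23 mm to the vise's side (+x) of it.
- cup: White reusable drinking cup with green band, 84 mm across, 107 mm high. Leave alone.
- pebble: Round flat river pebble 76 mm across, 43 mm high. Leave alone.
- brush: Wooden nail brush 95 x 36 x 28 mm, bristles down. Leave alone.
- calipers: Steel calipers 150 mm long, lying down. Leave alone.
Mind the look-alikes: they are no part of the job. There is more than one size of the rack; the job needs the middle-sized.

How it is judged:
By the outcome, as a careful person would: the job done as asked, in the order asked, and still so for the second after the job is handed in, with the robot touching nothing.
Of slab1, slab2, slab3, slab4 only 2 to 4 are there at a start; the rules pass over those that are not, and their reading is None.
At some moment in a run one of red_slab, slab1, slab2, slab3, slab4 may be knocked a few centimetres aside while the robot is not near it.
It also fails if it takes over 210 s, if anything falls off the work surface, if the arm or the gripper's body presses on something with over 40 N, if the wrist force passes 120 N, or if a joint passes its speed limit or range.

## Working session

There is one attempt and no reset: what is moved stays moved. The work goes in short steps, Python scripts to look and compute and a tool call to move; the robot and the scene stay as the last step left them, time stands still between calls to the robot, and variables do not carry over. Pictures are saved under pics/ and viewed, at most 14 in all, crops included, and the job is handed in when it is done.

Besides the shell and the picture viewer there is one more tool, called after "Call:" as name(argument=value, ...) on one line, values as JSON. carry_out: Moves the arm, as the interface text tells. Its arguments: {"type":"object","properties":{"plan":{"type":"string"},"grip_force":{"type":"number"}},"required":["plan"]}

```bash
mkdir -p pics; ls
python3 - <<'E'
from workcell import r
import cv2,numpy as np
for n in("scene","top"):
    p,d=r.get_image(n); cv2.imwrite(f"pics/{n}0.png",p[:,:,::-1]); np.savez(f"{n}0.npz",p=p,d=d)
    c=r.calibration(n); print(n,c["K"],c["R"],c["t"])
print(r.observe(), r.tip_extent)
E
```

```text
pics
scene [[438.32949301   0.         314.40311174]
 [  0.         438.32949301 205.30569515]
 [  0.           0.           1.        ]] [[ 0.89426112  0.44725698 -0.01606993]
 [ 0.29943062 -0.62460662 -0.72125437]
 [-0.33262344  0.64017791 -0.69248386]] [-435.02060421  -98.34058057 1458.69092521]
top [[498.02710583   0.         317.79023488]
 [  0.         498.02710583 190.04691115]
 [  0.           0.           1.        ]] [[-0.01104958 -0.99990347 -0.00842323]
 [-0.99500073  0.01183076 -0.0991644 ]
 [ 0.09925448  0.00728539 -0.99503541]] [ -41.78742919  507.4345645  1422.49324392]
{'time_s': 0.1, 'joint_positions': array([ 1.33701441e+00,  8.74419405e-02,  1.75215076e-01,  1.65977892e+00,
       -2.21214990e-05,  1.57080074e+00]), 'qd': array([ 0.00106581,  0.00052396,  0.00187116,  0.00019854,  0.00077841,
       -0.00028351]), 'effort': array([-5.42769321e-04, -5.21558940e+01,  4.65653980e+01,  1.61513651e-02,
        5.29498288e-05, -3.57442950e-06]), 'tcp_pos': array([127.36556813, 534.81334888, 200.53458246]), 'eef_rot': array([-3.66380996e-01, -3.12003487e+00,  1.89082747e-03]), 'wrist_force': array([0.56330718, 0.24717997, 0.28036276]), 'wrist_torque': array([ 0.09162826, -0.01937017,  0.00103265]), 'gripper_force': 0.0, 'opening': 0.9994117863948986} 8.0
```

View pics/scene0.png

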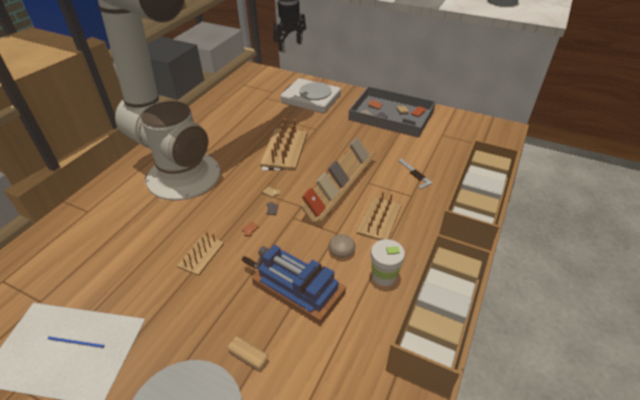

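View pics/top0.png

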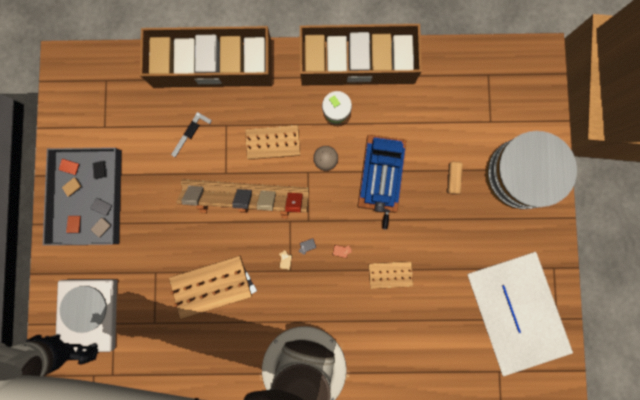

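Scene view: the drainer runs (310,205)-(365,150) with four slabs, red at its lower-left end. The vise is at (297,280), with its crank at (250,262). Three racks are in the top view: A (272,142), B (391,275) and C (211,286). I'll measure their sizes to find the middle one.

```bash
cat > h.py <<'E'
import numpy as np,cv2
from workcell import r
def load(n,tag):
    z=np.load(f"{n}{tag}.npz"); return z["p"],z["d"]
def cloud(n,d):
    c=r.calibration(n);K=np.array(c["K"]);R=np.array(c["R"]);t=np.array(c["t"])
    v,u=np.mgrid[:400,:640]
    P=np.stack([(u-K[0,2])/K[0,0]*d,(v-K[1,2])/K[1,1]*d,d],-1)
    return (P-t)@R
def proj(n,X):
    c=r.calibration(n);x=np.array(X,float)@np.array(c["R"]).T+c["t"];x=x@np.array(c["K"]).T
    return x[...,:2]/x[...,2:]
def snap(n,tag):
    p,d=r.get_image(n);np.savez(f"{n}{tag}.npz",p=p,d=d);return p,d
E
python3 - <<'E'
from h import *
p,d=load("top","0");W=cloud("top",d)
def box(u0,u1,v0,v1,zl,zh,name):
    w=W[v0:v1,u0:u1].reshape(-1,3);m=(w[:,2]>zl)&(w[:,2]<zh)&(d[v0:v1,u0:u1].ravel()>0);q=w[m]
    (c,s,a)=cv2.minAreaRect(q[:,:2].astype(np.float32));print(name,len(q),np.round(c,1),np.round(s,1),round(a,1),'zmed',np.median(q[:,2]).round(1))
print('table z',np.median(W[320:380,420:460,2]))
box(240,305,120,165,7,70,'A');box(365,418,258,294,7,70,'B');box(165,262,250,320,7,70,'C')
box(170,315,175,220,10,90,'drainer');box(352,410,130,216,30,130,'vise');box(352,410,130,216,85,130,'visetop')
box(372,400,198,235,15,140,'crank')
box(170,207,178,210,60,110,'s?');box(230,253,185,212,60,110,'dark');box(254,277,185,212,60,110,'buff');box(282,306,185,215,60,110,'red')
a=cv2.resize(p[125:300,160:420,::-1],None,fx=3,fy=3,interpolation=cv2.INTER_CUBIC);cv2.imwrite("pics/topc.png",a)
E
```

```text
table z 2.3938252280016066
A 1580 [653.5  84. ] [178.2 133. ] 89.6 zmed 13.4
B 1019 [ 258.2 -257.8] [148.4 100.1] 89.4 zmed 11.7
C 3324 [237.6 259.3] [197.3 279.3] 0.0 zmed 17.8
drainer 3327 [493.1 169.4] [371.7 126.6] 88.8 zmed 44.7
vise 2811 [ 546.9 -232.5] [114.9 227.7] 81.0 zmed 63.5
visetop 874 [ 537.4 -231.1] [ 83.4 197.7] 81.1 zmed 92.3
crank 474 [ 434.9 -240.2] [86.8 82.6] 3.0 zmed 59.0
s? 239 [481.3 310.9] [85.2 35.5] 89.2 zmed 76.2
dark 219 [472.3 169.1] [62.9 37.9] 87.7 zmed 77.6
buff 209 [464.4 100.3] [63.1 36.1] 81.2 zmed 78.1
red 211 [458.2  21.2] [65.  35.3] 89.6 zmed 78.0
```

View pics/topc.png

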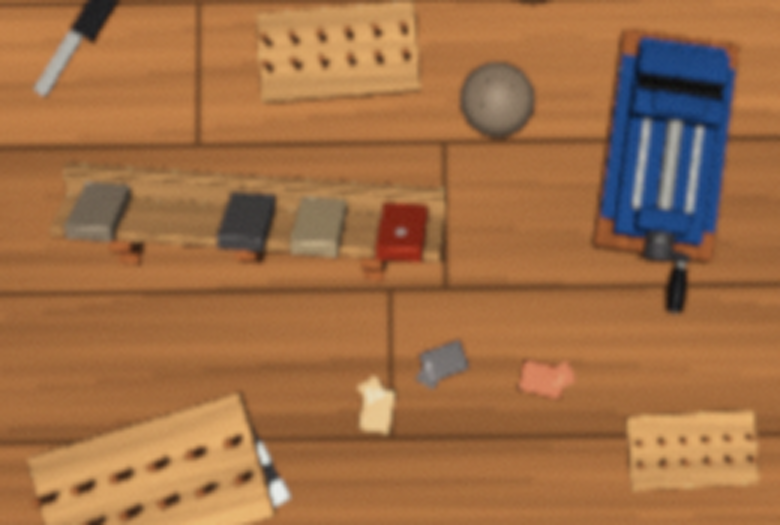

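The 3x crop shows the red slab with its white dot on the ledge (crop 402,230; image 294,202) and three other slabs at (193,194), (242,198) and (265,200). The rack candidates are A (272,142) at about 155 mm, B (391,275) at about 125 mm and C (211,286) at about 220 mm. A fits the 157x90 middle size. The fragments on the table and in the tray are decoys. Next I'll fit the poses.

```bash
cat > fit.py <<'E'
from h import *
from scipy.optimize import minimize
import sys
tag=sys.argv[1]
def fitrect(P,L,Wd,x0):
    """Pose (cx,cy,yaw) of an LxWd rectangle whose edge best bounds the points (y,x outliers trimmed)."""
    def cost(q):
        c,s=np.cos(q[2]),np.sin(q[2]);dx=P[:,0]-q[0];dy=P[:,1]-q[1]
        a=np.abs(c*dx+s*dy)-L/2;b=np.abs(-s*dx+c*dy)-Wd/2
        return np.minimum(np.maximum(np.maximum(a,b),0),6).sum()
    best=min((minimize(cost,[x0[0],x0[1],x0[2]+e],method="Nelder-Mead",options=dict(initial_simplex=np.array([x0[0],x0[1],x0[2]+e])+np.array([[0,0,0],[8,0,0],[0,8,0],[0,0,.08]]),xatol=.01,fatol=.01,maxiter=2000)) for e in(-.1,0,.1)),key=lambda o:o.fun)
    return best.x,best.fun/len(P)
for n in("top","scene"):
    p,d=load(n,tag);W=cloud(n,d);ok=d>0
    sel=lambda x0,x1,y0,y1,z0,z1:W[ok&(W[...,0]>x0)&(W[...,0]<x1)&(W[...,1]>y0)&(W[...,1]<y1)&(W[...,2]>z0)&(W[...,2]<z1)]
    tz=np.median(sel(300,400,-100,0,-10,10)[:,2]);print(n,"table",tz.round(2))
    R=sel(590,710,-10,180,tz+7,tz+16);print("rack",np.round(fitrect(R,90,157,[653,84,0]),4) if 0 else [np.round(v,3) for v in fitrect(R,90,157,[653,84,0])])
    V=sel(420,690,-320,-150,tz+54,tz+66);print("plinth z60",[np.round(v,3) for v in fitrect(V,215,115,[550,-232,-.14])])
    # drainer face plane (z 30..60)
    D=sel(420,560,-30,370,25,100);v=D
    th=-.07
    for it in range(6):
        nn=np.array([np.cos(th)*np.cos(np.radians(40)),np.sin(th)*np.cos(np.radians(40)),np.sin(np.radians(40))])
        h=v@nn; hist,e=np.histogram(h,np.arange(h.min(),h.max(),1.));
        th0=th;c=[(np.sort(np.histogram(v@np.array([np.cos(t)*.766,np.sin(t)*.766,.643]),np.arange(200,520,1.))[0])[-6:].sum(),t) for t in np.linspace(th-.04,th+.04,41)];th=max(c)[1]
        if abs(th-th0)<1e-3:break
    nn=np.array([np.cos(th)*.766,np.sin(th)*.766,.643]);h=v@nn
    hist=np.histogram(h,np.arange(h.min(),h.max(),2.));top=np.argsort(hist[0])[-8:];print("drainer yaw",round(th,3),[(hist[1][i].round(),int(hist[0][i])) for i in sorted(top)])
E
python3 fit.py 0
python3 - <<'E'
from h import *
for n in("top","scene"):
    p,d=load(n,"0");W=cloud(n,d);hsv=cv2.cvtColor(p,cv2.COLOR_RGB2HSV)
    for name,c in dict(grey=(193,194),black=(242,198),buff=(265,200),red=(294,202)).items():
        # flood region by 3D neighbourhood of the seed, above the board
        if n=="top": u,v=c;X=W[v,u]; print(n,name,p[v,u],X.round(1))
E
```

```text
top table 2.16
rack [array([6.52067e+02, 8.65150e+01, 7.30000e-02]), np.float64(0.011)]
plinth z60 [array([ 5.43778e+02, -2.21630e+02, -1.72000e-01]), np.float64(0.0)]
drainer yaw -0.074 [(np.float64(382.0), 223), (np.float64(384.0), 292), (np.float64(386.0), 185), (np.float64(396.0), 171), (np.float64(398.0), 351), (np.float64(400.0), 453), (np.float64(402.0), 253), (np.float64(414.0), 158)]
scene table 1.28
rack [array([6.56589e+02, 8.53180e+01, 7.30000e-02]), np.float64(0.018)]
plinth z60 [array([ 5.50e+02, -2.32e+02, -2.40e-01]), np.float64(0.0)]
drainer yaw -0.078 [(np.float64(384.0), 142), (np.float64(386.0), 207), (np.float64(388.0), 156), (np.float64(400.0), 290), (np.float64(402.0), 386), (np.float64(404.0), 233), (np.float64(416.0), 129), (np.float64(418.0), 135)]
top grey [111  98  83] [496.2 306.2  61.6]
top black [61 59 58] [482.7 166.1  67. ]
top buff [136 118  89] [476.6 101.6  63.2]
top red [148 112 102] [469.4  19.2  71.6]
```

```bash
cat > rect.py <<'E'
from h import *
def rectify(n,p,o,yaw,z,ex,ey,s):
    """top-down map in object frame: columns = own -y.. (left=+y), rows = own +x up; s px/mm"""
    X,Y=np.meshgrid(np.arange(ex,-ex,-1/s),np.arange(ey,-ey,-1/s),indexing="ij")
    c,si=np.cos(yaw),np.sin(yaw)
    P=np.stack([o[0]+c*X-si*Y,o[1]+si*X+c*Y,np.full(X.shape,float(z))],-1)
    uv=proj(n,P).astype(np.float32)
    im=cv2.remap(p,uv[...,0],uv[...,1],cv2.INTER_CUBIC)[:,:,::-1].copy()
    for k in range(-200,201,20):
        for hor in(0,1):
            col=(0,255,255) if k else (0,0,255)
            q=int(((ex if hor else ey)-k)*s)
            L=3 if k%100 else 6
            if hor and 0<=q<im.shape[0]: im[q,::8]=col
            if not hor and 0<=q<im.shape[1]: im[::8,q]=col
    return im
E
python3 - <<'E'
from rect import *
p,d=load("top","0");q,_=load("scene","0")
A=rectify("top",p,(653.5,85),.075,14,60,100,2); B=rectify("top",p,(547,-231),-.15,92,130,70,2)
A2=rectify("scene",q,(653.5,85),.075,13,60,100,2)
im=np.zeros((560,700,3),np.uint8);im[:240,:400]=A;im[250:490,:400]=A2;im[:520,410:690]=B
cv2.imwrite("pics/rect0.png",im)
E
```

```text
(no output)
```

View pics/rect0.png

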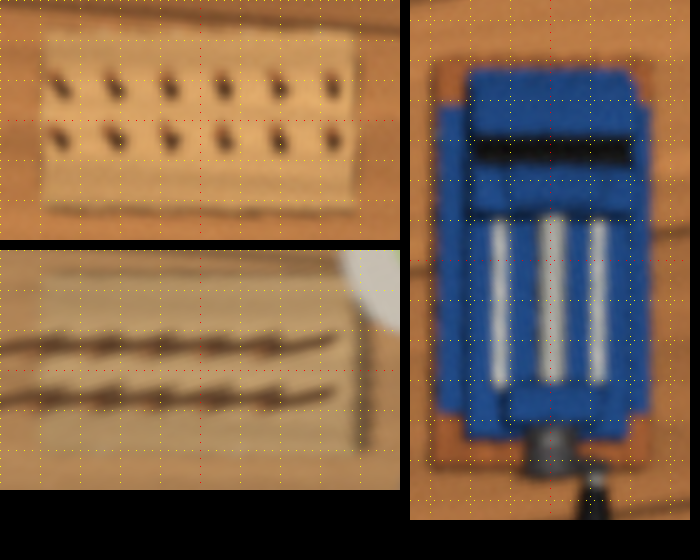

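The rectified views confirm rack A: the board is 157 mm long (columns 43-357), centred near (654,85), yaw 0.075. The vise's fixed jaw face is at panel row 137 and the jaw mid-column is 552. The black grip is at the bottom, column 595. Next: slab faces, grip and gap.

```bash
cat > frames.py <<'E'
import numpy as np
def fr(o,yaw):
    c,s=np.cos(yaw),np.sin(yaw);R=np.array([[c,-s,0],[s,c,0],[0,0,1.]]);return np.array(o,float),R
VISE=fr((607.6,-241.4,60),-.15);RACK=fr((654,85,12),.075)
w2o=lambda F,X:(np.asarray(X)-F[0])@F[1]
o2w=lambda F,x:np.asarray(x)@F[1].T+F[0]
E
python3 - <<'E'
from h import *;from frames import *
for n,tz in(("top",2.2),("scene",1.3)):
    p,d=load(n,"0");W=cloud(n,d)-[0,0,tz];ok=d>0
    v=w2o(VISE,W);g=p.max(-1).astype(int)
    m=ok&(g<70)&(v[...,0]<-140)&(v[...,0]>-240)&(abs(v[...,1])<75)&(W[...,2]>8)&(W[...,2]<140)
    q=v[m];print(n,"grip own",len(q),np.percentile(q,[2,50,98],axis=0).round(1).tolist())
    m=ok&(abs(v[...,1])<30)&(v[...,0]>-40)&(v[...,0]<40)
    x=v[m];print([(a,np.percentile(x[(x[:,0]>=a)&(x[:,0]<a+4),2],50).round(0)) for a in range(-40,40,4)if((x[:,0]>=a)&(x[:,0]<a+4)).sum()])
    th=-.076;nn=np.array([np.cos(th)*.766,np.sin(th)*.766,.643]);yy=np.array([-np.sin(th),np.cos(th),0]);uu=np.cross(nn,yy)
    h=W@nn
    base=400.5 if n=="top" else 403-0.8
    for name,y0 in dict(grey=308,black=168,buff=101,red=20).items():
        m=ok&(abs(h-base)<60)&(abs(W[...,1]-y0)<34)&(W[...,0]>420)&(W[...,0]<560)&(W[...,2]>20)
        hist,e=np.histogram(h[m],np.arange(base-30,base+40,2));
        hp=e[np.argmax(hist)]+1
        k=m&(h>h[m].max()-40)
        q=W[m]; hh=h[m]; f=np.sort(hh)
        print(name,"hist",[(int(e[i]-base),int(hist[i])) for i in range(len(hist)) if hist[i]>12])
E
```

```text
top grip own 142 [[-209.9, -33.2, -25.0], [-177.1, -20.3, -12.7], [-145.2, 12.7, 28.5]]
[(-40, np.float64(23.0)), (-36, np.float64(35.0)), (-32, np.float64(37.0)), (-28, np.float64(36.0)), (-24, np.float64(36.0)), (-20, np.float64(35.0)), (-16, np.float64(30.0)), (-12, np.float64(27.0)), (-8, np.float64(20.0)), (-4, np.float64(27.0)), (0, np.float64(28.0)), (4, np.float64(29.0)), (8, np.float64(29.0)), (12, np.float64(30.0)), (16, np.float64(30.0)), (20, np.float64(29.0)), (24, np.float64(29.0)), (28, np.float64(23.0)), (32, np.float64(1.0)), (36, np.float64(-1.0))]
grey hist [(-20, 25), (-18, 34), (-16, 24), (-14, 17), (-12, 18), (-10, 14), (-8, 13), (-6, 30), (-4, 80), (-2, 114), (0, 67), (2, 23), (10, 15), (12, 23), (14, 29)]
black hist [(-20, 28), (-18, 39), (-16, 27), (-14, 16), (-12, 16), (-10, 16), (-8, 19), (-6, 31), (-4, 81), (-2, 115), (0, 65), (2, 21), (10, 13), (12, 34), (14, 26)]
buff hist [(-20, 27), (-18, 32), (-16, 35), (-14, 14), (-10, 20), (-8, 16), (-6, 44), (-4, 80), (-2, 104), (0, 64), (2, 14), (10, 23), (12, 25), (14, 21)]
red hist [(-20, 26), (-18, 49), (-16, 2
[... 596 characters left out ...]
(29.0)), (24, np.float64(30.0)), (28, np.float64(18.0)), (32, np.float64(0.0)), (36, np.float64(-0.0))]
grey hist [(-18, 22), (-16, 23), (-14, 15), (-10, 13), (-8, 17), (-6, 17), (-4, 34), (-2, 71), (0, 69), (2, 32), (14, 20), (16, 21)]
black hist [(-18, 22), (-16, 20), (-14, 20), (-10, 13), (-8, 18), (-6, 14), (-4, 44), (-2, 75), (0, 89), (2, 35), (12, 16), (14, 31), (16, 13)]
buff hist [(-20, 13), (-18, 22), (-16, 29), (-14, 15), (-10, 17), (-8, 13), (-6, 14), (-4, 57), (-2, 97), (0, 89), (2, 29), (12, 28), (14, 22), (16, 18)]
red hist [(-20, 23), (-18, 37), (-16, 26), (-14, 13), (-12, 18), (-10, 14), (-8, 14), (-6, 22), (-4, 57), (-2, 121), (0, 102), (2, 16), (12, 23), (14, 32), (16, 15)]
```

```bash
cat > slabs.py <<'E'
from h import *
import sys
th=-.076;nn=np.array([np.cos(th)*.766,np.sin(th)*.766,.643]);yy=np.array([-np.sin(th),np.cos(th),0]);uu=np.cross(nn,yy)
def slabs(tag,names):
    for n,tz in(("top",2.2),("scene",1.3)):
        p,d=load(n,tag);W=cloud(n,d)-[0,0,tz];ok=d>0;h=W@nn
        for name in names:
            y0=dict(grey=308,black=168,buff=101,red=20)[name]
            m=ok&(abs(W[...,1]-y0)<36)&(W[...,0]>420)&(W[...,0]<560)&(W[...,2]>20)
            hist,e=np.histogram(h[m],np.arange(385,415,1.));hp=e[np.argmax(np.convolve(hist,[1,1,1],"same"))]+.5
            f=m&(abs(h-hp)<4);q=W[f];t=q@yy;s=q@uu
            a,b=np.percentile(t,[3,97]);c,e2=np.percentile(s,[3,97])
            C=nn*(hp-8)+yy*(a+b)/2+uu*(e2-38+1)
            print(n,name,"h",hp,"w",round(b-a,1),"len",round(e2-c,1),"centre",C.round(1))
if __name__=="__main__": slabs(sys.argv[1],sys.argv[2:] or ["grey","black","buff","red"])
E
python3 slabs.py 0
```

```text
top grey h 399.5 w 48.0 len 79.0 centre [492.  308.8  52.5]
top black h 399.5 w 49.6 len 79.5 centre [480.8 170.7  53.3]
top buff h 398.5 w 52.0 len 79.1 centre [475.  105.   52.7]
top red h 398.5 w 45.0 len 79.0 centre [469.6  21.9  51.6]
scene grey h 402.5 w 44.3 len 70.5 centre [496.8 309.9  51.5]
scene black h 402.5 w 43.1 len 72.1 centre [485.7 168.3  52. ]
scene buff h 401.5 w 42.4 len 72.4 centre [479.6  99.8  51.4]
scene red h 401.5 w 44.2 len 72.9 centre [473.5  21.   51.6]
```

```bash
cat > go.py <<'E'
from h import *
from frames import *
from scipy.spatial.transform import Rotation as Ro
def st():
    o=r.observe();return o,o["tcp_pos"],Ro.from_rotvec(o["eef_rot"]).as_matrix()
def rows(wps,yang=None):
    """normalised rows for world TCP waypoints; yang: tool-y heading in deg (mod 180)"""
    o,p,R=st();a=np.degrees(np.arctan2(R[1,1],R[0,1]));yw=0
    if yang is not None: yw=-np.radians((yang-a+90)%180-90)/2
    print("t",round(o["time_s"],1),"tcp",p.round(1),"ytool",round(a,1),"tilt",R[:,2].round(3),"F",o["wrist_force"].round(1),"open",round(o["opening"],3),"q6",o["joint_positions"][5].round(2))
    for w in wps:
        print("  "," ".join("%.3f"%v for v in (R.T@(np.array(w)-p))/150),"%.3f"%yw)
E
python3 - <<'E'
from go import *
print(o2w(VISE,(-187,-24,-25)))
rows([])
E
```

```text
[ 419.11329325 -237.1855751    35.        ]
t 0.1 tcp [127.4 534.8 200.5] ytool 76.6 tilt [-0.    -0.001 -1.   ] F [0.6 0.2 0.3] open 0.999 q6 1.57
```

Call:
carry_out(plan="-0.62 -0.88 0 0 0; -0.62 -0.88 0 0 0; -0.62 -0.88 0 0 0; -0.62 -0.88 0 0 0; -0.62 -0.88 0 0 0", grip_force=40)

```text
time_s: 0.52
tcp_pos: [188.5, 380.7, 201.8]
eef_rot: [0.37, 3.119, -0.001]
wrist_force: [-0.9, -0.4, 0.2]
opening: 0.501
gripper_force: 0.0
```

Call:
carry_out(plan="-0.62 -0.88 0 0 0; -0.62 -0.88 0 0 0; -0.62 -0.88 0 0 0; -0.62 -0.88 0 0 0; -0.62 -0.88 0 0 0")

```text
time_s: 0.93
tcp_pos: [248.7, 230.8, 201.6]
eef_rot: [0.375, 3.118, -0.001]
wrist_force: [-0.1, 0.2, -0.4]
opening: 0.503
gripper_force: 0.0
```

Call:
carry_out(plan="-0.62 -0.88 0 0 0; -0.62 -0.88 0 0 0; -0.62 -0.88 0 0 0; -0.62 -0.88 0 0 0; -0.62 -0.88 0 0 0")

```text
time_s: 1.35
tcp_pos: [308.7, 80.1, 201.0]
eef_rot: [0.379, 3.118, -0.002]
wrist_force: [0.3, 0.9, 0.4]
opening: 0.499
gripper_force: 0.0
```

Call:
carry_out(plan="-0.62 -0.88 0 0 0; -0.62 -0.88 0 0 0; -0.62 -0.88 0 0 0; -0.62 -0.88 0 0 0; -0.62 -0.88 0 0 0")

```text
time_s: 1.77
tcp_pos: [368.5, -69.0, 200.2]
eef_rot: [-0.374, -3.119, 0.002]
wrist_force: [0.4, 0.4, -0.1]
opening: 0.499
gripper_force: 0.0
```

Run:
```python
from go import *
t=o2w(VISE,(-197,-24,-25));rows([t+[0,0,120],t],81.4)
```

```text
t 1.8 tcp [368.5 -69.  200.2] ytool 76.3 tilt [-0.001 -0.001 -1.   ] F [ 0.4  0.4 -0.1] open 0.499 q6 0.05
   -0.527 -1.015 0.302 -0.044
   -0.528 -1.014 1.102 -0.044
```

Call:
carry_out(plan="-0.53 -1 0.3 -0.044 0; -0.53 -1 0.3 -0.044 0; -0.53 -1 0.3 -0.044 0; -0.53 -1 0.3 -0.044 0; -0.53 -1 0.3 -0.044 0; -0.53 -1 0.3 -0.044 0; -0.53 -1 0.3 -0.044 0")

```text
time_s: 2.35
tcp_pos: [409.5, -228.4, 155.8]
eef_rot: [-0.23, -3.132, -0.002]
wrist_force: [0.6, 0.1, 0.6]
opening: 0.503
gripper_force: 0.0
```

Run:
```python
from go import *
t=o2w(VISE,(-197,-24,-25));rows([t],81.4)
p,d=snap("scene","1");q,e=snap("top","1")
a=cv2.resize(p[200:350,200:360,::-1],(480,450),interpolation=3);b=cv2.resize(q[120:260,330:430,::-1],(320,448),interpolation=3)
im=np.zeros((450,800,3),np.uint8);im[:,:480]=a;im[:448,480:]=b;cv2.imwrite("pics/crank1.png",im)
```

```text
t 2.4 tcp [ 409.5 -228.4  155.8] ytool 81.6 tilt [-0.001  0.001 -1.   ] F [0.6 0.1 0.6] open 0.503 q6 -0.36
   -0.007 -0.049 0.805 0.002
```

View pics/crank1.png

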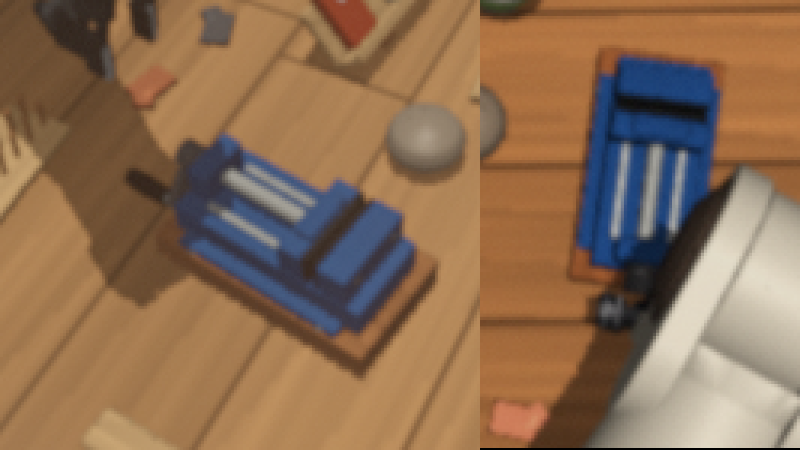

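The crop shows the grip sticking out at scene crop (148,185), about pixel (249,262). The fingers hang above it at about (230,215). I'll check this against the projection.

Run:
```python
from go import *
o,p,R=st()
for n in("scene","top"):
    print(n,"tips",proj(n,p+[0,0,-8]).round(),"grip",[proj(n,o2w(VISE,(x,-24,-25))).round(1) for x in(-208,-187,-166)])
```

```text
scene tips [244. 230.] grip [array([244.4, 259.3]), array([250.4, 262.8]), array([256.6, 266.5])]
top tips [386. 221.] grip [array([383.3, 226.7]), array([384.2, 219.4]), array([385.2, 212.1])]
```

Run:
```python
from go import *
o,p,R=st()
for n,tz in(("scene",1.3),):
    im,d=load(n,"1");W=cloud(n,d)-[0,0,tz]
    m=(d>0)&(np.linalg.norm(W[...,:2]-p[:2],axis=-1)<60)&(W[...,2]>100)&(W[...,2]<260)
    q=(W[m]-p)@R; v,u=np.nonzero(m)
    for lo,hi in((-60,0),(0,60)):
        k=(q[:,1]>lo)&(q[:,1]<hi);print(n,lo,k.sum(),np.percentile(q[k],[1,10,50,90,99],axis=0).round(1).tolist(), v[k].max())
```

```text
scene -60 291 [[-16.7, -58.3, -102.9], [-12.8, -53.2, -100.7], [-7.7, -30.6, -84.1], [8.4, -23.6, -48.3], [14.3, -17.8, -34.8]] 226
scene 0 255 [[-17.1, 14.2, -103.0], [-12.8, 19.6, -97.4], [-7.5, 23.3, -76.5], [7.0, 48.4, -41.9], [10.6, 56.6, -32.4]] 214
```

Run:
```python
from go import *
for tag,p in(("0",np.array([127.4,534.8,200.5])),("2",None)):
    if p is None: snap("scene","2");snap("top","2");o,p,R=st();print(p)
    for n,tz in(("scene",1.3),("top",2.2)):
        im,d=load(n,tag);W=cloud(n,d)-[0,0,tz]
        m=(d>0)&(np.linalg.norm(W[...,:2]-p[:2],axis=-1)<75)&(W[...,2]>60)&(W[...,2]<300)
        q=W[m]-p
        print(tag,n,m.sum(),[(z,int(((q[:,2]>z)&(q[:,2]<z+10)).sum())) for z in range(-20,100,10)], np.median(q[q[:,2]<60],axis=0).round(1) if (q[:,2]<60).any() else "")
```

```text
0 scene 204 [(-20, 0), (-10, 0), (0, 0), (10, 0), (20, 0), (30, 0), (40, 15), (50, 32), (60, 36), (70, 35), (80, 30), (90, 56)] [ 2.3 37.6 53. ]
0 top 128 [(-20, 0), (-10, 0), (0, 0), (10, 0), (20, 0), (30, 0), (40, 11), (50, 15), (60, 17), (70, 11), (80, 17), (90, 57)] [ 9.1 37.5 53.7]
[ 409.87893164 -227.90204709  156.97780402]
2 scene 1372 [(-20, 0), (-10, 0), (0, 0), (10, 0), (20, 0), (30, 25), (40, 61), (50, 52), (60, 55), (70, 54), (80, 133), (90, 101)] [ 41.8  -0.7 -63.6]
2 top 328 [(-20, 0), (-10, 0), (0, 0), (10, 0), (20, 0), (30, 0), (40, 0), (50, 0), (60, 0), (70, 1), (80, 12), (90, 5)] [ 57.5  11.1 -68.3]
```

Call:
carry_out(plan="-0.007 -0.05 0.4 0 0; -0.007 -0.05 0.8 0 0; -0.007 -0.05 0.8 0 0; -0.007 -0.05 0.8 0 0; -0.007 -0.05 0.8 0 0")

```text
time_s: 2.97
tcp_pos: [408.7, -235.4, 36.1]
eef_rot: [-0.227, -3.131, -0.002]
wrist_force: [0.3, -0.2, 0.7]
opening: 0.502
gripper_force: 0.0
```

Run:
```python
from go import *
rows([])
p,d=snap("scene","3")
a=cv2.resize(p[210:300,200:320,::-1],(800,600),interpolation=3);cv2.imwrite("pics/crank2.png",a)
```

```text
t 3.0 tcp [ 408.7 -235.4   36.1] ytool 81.7 tilt [-0.002  0.001 -1.   ] F [ 0.3 -0.2  0.7] open 0.502 q6 -0.38
```

View pics/crank2.png

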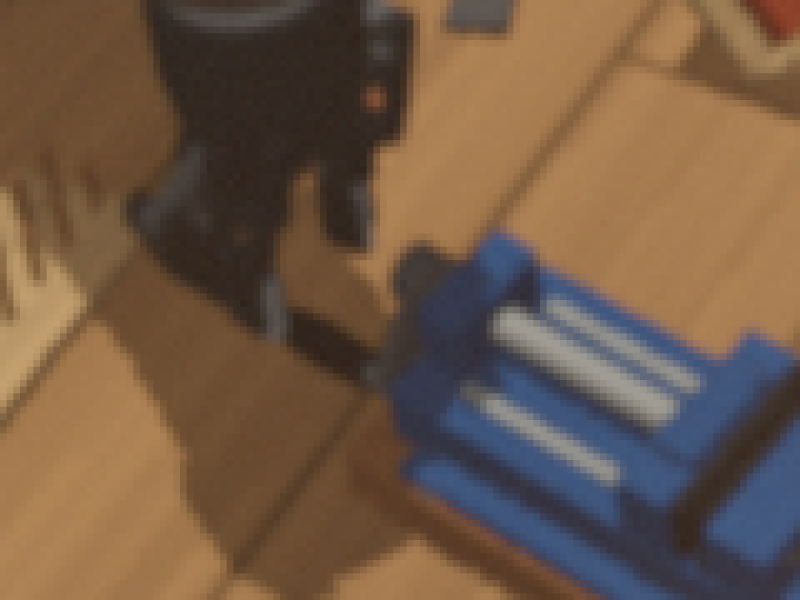

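The fingers straddle the grip: the left tip is at crop (275,335) and the right tip at (350,245). I'll close and check the width.

Call:
carry_out(plan="0 0 0 0 -1; 0 0 0 0 -1; 0 0 0 0 -1; 0 0 0 0 -1; 0 0 0 0 -1; 0 0 0 0 -1; 0 0 0 0 -1; 0 0 0 0 -1", grip_force=40)

```text
time_s: 3.68
tcp_pos: [409.5, -236.7, 36.2]
eef_rot: [-0.229, -3.133, -0.0]
wrist_force: [-0.8, 0.0, -0.2]
opening: -0.0
gripper_force: 0.0
```

Run:
```python
from go import *
rows([])
p,d=snap("scene","4")
for t in("3","4"):
    im,d=load("scene",t);W=cloud("scene",d)-[0,0,1.3];v=w2o(VISE,W)
    m=(d>0)&(v[...,0]<-176)&(v[...,0]>-225)&(abs(v[...,1]+24)<60)&(v[...,2]>-45)&(v[...,2]<70)
    q=v[m]
    for lo,hi in((-90,-24),(-24,40)):
        k=q[(q[:,1]>lo)&(q[:,1]<hi)]
        print(t,lo,[(z,int(((k[:,2]>z)&(k[:,2]<z+8)).sum()),np.median(k[(k[:,2]>z)&(k[:,2]<z+8)],axis=0)[:2].round().tolist()) for z in range(-44,50,8)if((k[:,2]>z)&(k[:,2]<z+8)).any()])
```

```text
t 3.7 tcp [ 409.5 -236.7   36.2] ytool 81.6 tilt [-0.  0. -1.] F [-0.8  0.  -0.2] open -0.0 q6 -0.38
3 -90 [(-28, 9, [-190.0, -32.0]), (-20, 40, [-190.0, -30.0]), (-12, 2, [-186.0, -30.0]), (4, 2, [-188.0, -47.0]), (12, 15, [-190.0, -53.0]), (20, 16, [-190.0, -56.0]), (28, 17, [-191.0, -55.0]), (36, 14, [-188.0, -52.0]), (44, 5, [-185.0, -55.0])]
3 -24 [(-28, 1, [-197.0, -17.0]), (-20, 15, [-196.0, -22.0]), (-12, 1, [-187.0, -23.0]), (4, 4, [-197.0, -2.0]), (12, 18, [-194.0, -2.0]), (20, 16, [-192.0, -2.0]), (28, 20, [-192.0, -2.0]), (36, 18, [-194.0, -2.0]), (44, 21, [-191.0, -0.0])]
4 -90 [(-28, 14, [-191.0, -33.0]), (-20, 43, [-193.0, -29.0]), (-12, 2, [-190.0, -29.0]), (4, 3, [-190.0, -30.0]), (12, 16, [-190.0, -34.0]), (20, 16, [-189.0, -33.0]), (28, 14, [-189.0, -33.0]), (36, 13, [-188.0, -32.0]), (44, 7, [-185.0, -37.0])]
4 -24 [(-20, 17, [-194.0, -21.0]), (4, 1, [-185.0, -21.0]), (12, 4, [-186.0, -21.0]), (20, 6, [-187.0, -17.0]), (28, 6, [-187.0, -20.0]), (36, 9, [-186.0, -21.0]), (44, 8, [-186.0, -15.0])]
```

The fingers closed to zero above the grip. The depth data shows closed tips at about z 66 with TCP reported at 36, and the start picture gives the same offset. So the fingertips really sit about 38 mm above where the reported TCP puts them. I'll allow for that: open, go 39 mm lower, and close again.

Call:
carry_out(plan="0 0.005 0 0 0; 0 0.005 0 0 0; 0 0.005 0 0 0; 0 0.005 0 0 0; 0 0.005 0.15 0 0; 0 0.005 0.26 0 0; 0 0.005 0.26 0 0; 0 0.005 0.26 0 0")

```text
time_s: 4.4
tcp_pos: [409.0, -235.6, -3.2]
eef_rot: [-0.229, -3.132, -0.001]
wrist_force: [0.3, -0.2, 0.7]
opening: 0.502
gripper_force: 0.0
```

Call:
carry_out(plan="0 0 0 0 -1; 0 0 0 0 -1; 0 0 0 0 -1; 0 0 0 0 -1; 0 0 0 0 -1; 0 0 0 0 -1", grip_force=40)

```text
time_s: 4.9
tcp_pos: [410.3, -236.3, -2.0]
eef_rot: [0.229, 3.132, -0.001]
wrist_force: [0.6, -0.4, 4.9]
opening: 0.178
gripper_force: 40.4
```

Run:
```python
from go import *
rows([]);print(w2o(VISE,st()[1]))
```

```text
t 4.9 tcp [ 410.3 -236.3   -2. ] ytool 81.6 tilt [ 0.002 -0.001 -1.   ] F [ 0.6 -0.4  4.9] open 0.178 q6 -0.38
[-195.83134646  -24.41015278  -62.00340327]
```

Call:
carry_out(plan="0 0 0 0 -0.3; 0 0 0 0 -0.3; 0 0 0.06 0 -0.3; 0 0 0.06 0 -0.3; 0 0 0.06 0 -1; 0 0 0.06 0 -1; 0 0 0.06 0 -1; 0 0 0.06 0 -1")

```text
time_s: 5.57
tcp_pos: [408.9, -235.7, -12.5]
eef_rot: [-0.229, -3.132, -0.001]
wrist_force: [-2.4, -1.0, -7.0]
opening: 0.183
gripper_force: 39.0
```

Run:
```python
from go import *
rows([]);print(w2o(VISE,st()[1]))
```

```text
t 5.6 tcp [ 408.9 -235.7  -12.5] ytool 81.6 tilt [-0.002  0.001 -1.   ] F [-2.4 -1.  -7. ] open 0.183 q6 -0.38
[-197.33046993  -24.09980088  -72.47841662]
```

```bash
cat > crank.py <<'E'
import numpy as np
def crank(t0,steps):
    """rows tx ty tz for crank angles t0+steps, from the pose at t0 (tool y=vise y, tool x=-vise x, z down)"""
    for s in steps:
        t=t0+s;print("%.3f %.3f %.3f 0 -1;"%(s*1.273/150,45*(np.sin(t)-np.sin(t0))/150,-45*(np.cos(t)-np.cos(t0))/150),end=" ")
    print()
E
python3 - <<'E'
from crank import *
t=3.707
for k in range(5): crank(t+k*4*np.pi/3,np.radians(30)*np.arange(1,9))
E
```

```text
0.004 -0.105 -0.114 0 -1; 0.009 -0.139 -0.266 0 -1; 0.013 -0.093 -0.414 0 -1; 0.018 0.022 -0.519 0 -1; 0.022 0.173 -0.553 0 -1; 0.027 0.321 -0.507 0 -1; 0.031 0.427 -0.392 0 -1; 0.036 0.460 -0.241 0 -1; 
0.004 -0.046 0.148 0 -1; 0.009 -0.161 0.253 0 -1; 0.013 -0.312 0.287 0 -1; 0.018 -0.460 0.241 0 -1; 0.022 -0.566 0.126 0 -1; 0.027 -0.599 -0.025 0 -1; 0.031 -0.553 -0.173 0 -1; 0.036 -0.439 -0.278 0 -1; 
0.004 0.152 -0.034 0 -1; 0.009 0.300 0.013 0 -1; 0.013 0.405 0.127 0 -1; 0.018 0.439 0.278 0 -1; 0.022 0.392 0.427 0 -1; 0.027 0.278 0.532 0 -1; 0.031 0.126 0.566 0 -1; 0.036 -0.022 0.519 0 -1; 
0.004 -0.105 -0.114 0 -1; 0.009 -0.139 -0.266 0 -1; 0.013 -0.093 -0.414 0 -1; 0.018 0.022 -0.519 0 -1; 0.022 0.173 -0.553 0 -1; 0.027 0.321 -0.507 0 -1; 0.031 0.427 -0.392 0 -1; 0.036 0.460 -0.241 0 -1; 
0.004 -0.046 0.148 0 -1; 0.009 -0.161 0.253 0 -1; 0.013 -0.312 0.287 0 -1; 0.018 -0.460 0.241 0 -1; 0.022 -0.566 0.126 0 -1; 0.027 -0.599 -0.025 0 -1; 0.031 -0.553 -0.173 0 -1; 0.036 -0.439 -0.278 0 -1;
```

Call:
carry_out(plan="0.004 -0.105 -0.114 0 -1; 0.009 -0.139 -0.266 0 -1; 0.013 -0.093 -0.414 0 -1; 0.018 0.022 -0.519 0 -1; 0.022 0.173 -0.553 0 -1; 0.027 0.321 -0.507 0 -1; 0.031 0.427 -0.392 0 -1; 0.036 0.46 -0.241 0 -1", grip_force=40)

```text
time_s: 6.23
tcp_pos: [414.7, -165.5, 25.3]
eef_rot: [0.227, 3.132, -0.0]
wrist_force: [-0.1, -6.1, 3.8]
opening: 0.182
gripper_force: 43.7
```

Run:
```python
from go import *
rows([]);print(w2o(VISE,st()[1]))
```

```text
t 6.2 tcp [ 414.7 -165.5   25.3] ytool 81.7 tilt [ 0.001 -0.    -1.   ] F [-0.1 -6.1  3.8] open 0.182 q6 -0.24
[-202.08827882   46.2356559   -34.69520765]
```

Call:
carry_out(plan="0.004 -0.046 0.148 0 -1; 0.009 -0.161 0.253 0 -1; 0.013 -0.312 0.287 0 -1; 0.018 -0.46 0.241 0 -1; 0.022 -0.566 0.126 0 -1; 0.027 -0.599 -0.025 0 -1; 0.031 -0.553 -0.173 0 -1; 0.036 -0.439 -0.278 0 -1")

```text
time_s: 6.9
tcp_pos: [399.0, -230.3, 65.9]
eef_rot: [-0.231, -3.132, -0.007]
wrist_force: [14.4, 8.2, -31.1]
opening: 0.183
gripper_force: 40.4
```

Call:
carry_out(plan="0.004 0.152 -0.034 0 -1; 0.009 0.3 0.013 0 -1; 0.013 0.405 0.127 0 -1; 0.018 0.439 0.278 0 -1; 0.022 0.392 0.427 0 -1; 0.027 0.278 0.532 0 -1; 0.031 0.126 0.566 0 -1; 0.036 -0.022 0.519 0 -1")

```text
time_s: 7.57
tcp_pos: [393.2, -232.8, -13.7]
eef_rot: [-0.225, -3.133, -0.005]
wrist_force: [3.9, 9.1, 6.1]
opening: 0.181
gripper_force: 44.7
```

Call:
carry_out(plan="0.004 -0.105 -0.114 0 -1; 0.009 -0.139 -0.266 0 -1; 0.013 -0.093 -0.414 0 -1; 0.018 0.022 -0.519 0 -1; 0.022 0.173 -0.553 0 -1; 0.027 0.321 -0.507 0 -1; 0.031 0.427 -0.392 0 -1; 0.036 0.46 -0.241 0 -1")

```text
time_s: 8.23
tcp_pos: [398.9, -163.1, 25.4]
eef_rot: [0.227, 3.132, 0.0]
wrist_force: [0.3, -4.4, 3.7]
opening: 0.181
gripper_force: 44.7
```

Call:
carry_out(plan="0.004 -0.046 0.148 0 -1; 0.009 -0.161 0.253 0 -1; 0.013 -0.312 0.287 0 -1; 0.018 -0.46 0.241 0 -1; 0.022 -0.566 0.126 0 -1; 0.027 -0.599 -0.025 0 -1; 0.031 -0.553 -0.173 0 -1; 0.036 -0.439 -0.278 0 -1")

```text
time_s: 8.9
tcp_pos: [383.2, -227.9, 65.9]
eef_rot: [-0.231, -3.133, -0.008]
wrist_force: [16.3, 9.5, -30.7]
opening: 0.185
gripper_force: 41.1
```

```bash
python3 - <<'E'
from go import *
rows([]);print(w2o(VISE,st()[1]))
for n,tz in(("top",2.2),("scene",1.3)):
    p,d=snap(n,"5");W=cloud(n,d)-[0,0,tz];v=w2o(VISE,W)
    m=(d>0)&(abs(v[...,1])<30)&(v[...,0]>-80)&(v[...,0]<40);x=v[m]
    print(n,[(a,np.percentile(x[(x[:,0]>=a)&(x[:,0]<a+3),2],50).round(0)) for a in range(-80,9,3)if((x[:,0]>=a)&(x[:,0]<a+3)).sum()])
E
python3 slabs.py 5
```

```text
t 8.9 tcp [ 383.2 -227.9   65.9] ytool 81.6 tilt [-0.     0.005 -1.   ] F [ 16.3   9.5 -30.7] open 0.185 q6 -0.39
[-223.90923078  -20.1487332     5.89163431]
top [(-80, np.float64(1.0)), (-77, np.float64(0.0)), (-74, np.float64(1.0)), (-71, np.float64(1.0)), (-68, np.float64(13.0)), (-65, np.float64(30.0)), (-62, np.float64(36.0)), (-59, np.float64(35.0)), (-56, np.float64(35.0)), (-53, np.float64(37.0)), (-50, np.float64(36.0)), (-47, np.float64(36.0)), (-44, np.float64(32.0)), (-41, np.float64(28.0)), (-38, np.float64(29.0)), (-35, np.float64(20.0)), (-32, np.float64(0.0)), (-29, np.float64(-1.0)), (-26, np.float64(1.0)), (-23, np.float64(-1.0)), (-20, np.float64(0.0)), (-17, np.float64(-1.0)), (-14, np.float64(-0.0)), (-11, np.float64(-1.0)), (-8, np.float64(1.0)), (-5, np.float64(18.0)), (-2, np.float64(29.0)), (1, np.float64(28.0)), (4, np.float64(30.0)), (7, np.float64(30.0))]
scene [(-80, np.float64(1.0)), (-77, np.float64(17.0)), (-74, np.float64(17.0)), (-71, np.float64(20.0)), (-68, np.float64(22.0)), (-62, np.float64(30.0)), (-59, np.float64(36.0)), (-56, np.float64(37.0))
[... 228 characters left out ...]
6, np.float64(-0.0)), (-23, np.float64(-1.0)), (-20, np.float64(-0.0)), (-17, np.float64(0.0)), (-14, np.float64(3.0)), (-2, np.float64(29.0)), (1, np.float64(29.0)), (4, np.float64(30.0)), (7, np.float64(30.0))]
top grey h 400.5 w 47.2 len 77.8 centre [493.5 310.9  52.5]
top black h 398.5 w 48.3 len 79.9 centre [480.2 170.7  52.5]
top buff h 398.5 w 52.3 len 79.7 centre [474.5 102.2  53. ]
top red h 398.5 w 50.1 len 78.3 centre [469.   24.7  52.6]
scene grey h 403.5 w 43.1 len 71.3 centre [497.7 309.2  52. ]
scene black h 402.5 w 43.3 len 72.0 centre [485.8 167.7  51.7]
scene buff h 402.5 w 43.4 len 71.3 centre [480.5 100.9  52. ]
scene red h 401.5 w 43.2 len 72.3 centre [473.5  21.2  51.6]
```

The vise is open: fixed face at about own -3, rubber face at about -34, so the gap is about 31 mm. All slabs are still in place. I'll release the grip, lift, and go to the red slab.

Call:
carry_out(plan="0 0 0.02 0 0; 0 0 0.02 0 0; 0 0 0.02 0 0; 0 0 0.02 0 0; 0 0 -0.2 0 0.4; 0 0 -0.45 0 0.4; 0 0 -0.6 0 0.4; 0 0 -0.6 0 0.4")

```text
time_s: 9.67
tcp_pos: [385.1, -230.4, 161.5]
eef_rot: [0.229, 3.126, -0.006]
wrist_force: [0.9, -0.3, 0.1]
opening: 0.7
gripper_force: 0.0
```

```bash
sed -i 's/607.6,-241.4/604.6,-240.9/' frames.py
python3 - <<'E'
from go import *
from scipy.optimize import least_squares
P=[w2o(VISE,x) for x in([408.9,-235.7,-12.5],[414.7,-165.5,25.3],[393.2,-232.8,-13.7],[398.9,-163.1,25.4],[399,-230.3,65.9],[383.2,-227.9,65.9])]
P=np.array(P);print(P.round(1))
f=least_squares(lambda q:np.hypot(P[:,1]-q[0],P[:,2]-q[1])-45,[0,-30]);print(f.x,f.fun)
t=np.array([458.6,22.5,150]);rows([t],85.65)
E
```

```text
[[-194.3  -24.1  -72.5]
 [-199.    46.2  -34.7]
 [-210.2  -23.6  -73.7]
 [-215.    46.2  -34.6]
 [-204.9  -20.2    5.9]
 [-220.9  -20.2    5.9]]
[  0.60684939 -34.61967849] [0.22739004 0.56825932 0.96064026 0.58012087 0.5695259  0.56406943]
t 9.7 tcp [ 385.1 -230.4  161.5] ytool 81.6 tilt [ 0.007 -0.004 -1.   ] F [ 0.9 -0.3  0.1] open 0.7 q6 -0.39
   -0.239 1.740 0.073 -0.035
```

Call:
carry_out(plan="-0.12 0.87 0 -0.035 0.4; -0.12 0.87 0 -0.035 0.4; -0.12 0.87 0 -0.035 0.4; -0.12 0.87 0 -0.035 0.4; -0.12 0.87 0 -0.035 0.4")

```text
time_s: 10.08
tcp_pos: [420.6, -100.7, 156.0]
eef_rot: [0.113, 3.139, 0.0]
wrist_force: [0.5, -0.5, -0.0]
opening: 0.695
gripper_force: 0.0
```

Call:
carry_out(plan="-0.16 0.87 0 0 0.4; -0.16 0.87 0 0 0.4; -0.16 0.87 0 0 0.4; -0.16 0.87 0 0 0.4; -0.16 0.87 0 0 0.4; -0.16 0.87 0 0 0.4")

```text
time_s: 10.58
tcp_pos: [453.9, 25.0, 155.8]
eef_rot: [-0.118, -3.139, 0.001]
wrist_force: [-0.2, -0.8, 0.3]
opening: 0.701
gripper_force: 0.0
```

Run:
```python
from go import *
t=np.array([458.6,22.5,110]);rows([t,t-[0,0,74]],85.65)
```

```text
t 10.6 tcp [453.9  25.  155.8] ytool 85.7 tilt [-0.001 -0.001 -1.   ] F [-0.2 -0.8  0.3] open 0.701 q6 0.13
   -0.033 -0.014 0.305 0.000
   -0.033 -0.013 0.799 0.000
```

Call:
carry_out(plan="-0.033 -0.014 0.3 0 0.4; -0.033 -0.014 0.6 0 0.4; -0.033 -0.014 0.65 0 0.4; -0.033 -0.014 0.65 0 0.4; -0.033 -0.014 0.65 0 0.4")

```text
time_s: 11.0
tcp_pos: [458.2, 21.7, 58.6]
eef_rot: [-0.123, -3.138, 0.001]
wrist_force: [-0.6, -0.3, 0.4]
opening: 0.7
gripper_force: 0.0
```

Run:
```python
from go import *
t=np.array([458.6,22.5,36]);rows([t],85.65)
p,d=snap("scene","6");W=cloud("scene",d)-[0,0,1.3];o,tp,R=st()
m=(d>0)&(np.linalg.norm(W[...,:2]-tp[:2],axis=-1)<70)&(p.max(-1)<75)&(W[...,2]>88)
q=(W[m]-tp)@R
for lo,hi in((-80,-5),(5,80)):
    k=q[(q[:,1]>lo)&(q[:,1]<hi)&(q[:,2]>-75)];print(len(k),np.percentile(k,[1,10,50,90,99],axis=0).round(1).tolist())
cv2.imwrite("pics/red6.png",cv2.resize(p[140:230,270:390,::-1],(720,540),interpolation=3))
```

```text
t 11.0 tcp [458.2  21.7  58.6] ytool 85.5 tilt [-0.001 -0.    -1.   ] F [-0.6 -0.3  0.4] open 0.7 q6 0.13
   -0.002 0.006 0.151 -0.001
26 [[-6.5, -45.1, -70.7], [-5.9, -44.3, -63.8], [-3.6, -42.7, -55.1], [3.0, -37.8, -47.4], [5.1, -35.6, -44.1]]
52 [[-8.2, 25.4, -73.5], [-6.8, 28.1, -71.8], [1.4, 30.5, -58.3], [8.3, 32.8, -42.8], [11.0, 34.4, -40.0]]
```

View pics/red6.png

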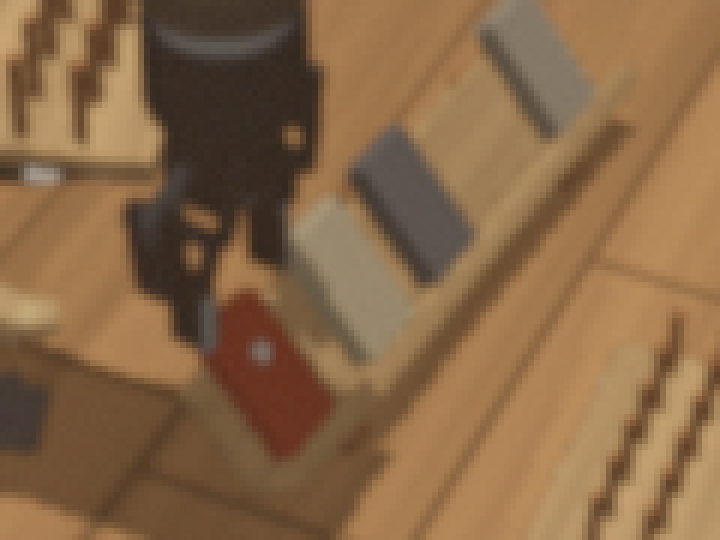

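The fingertips straddle the red slab's top end, left tip at crop (195,345) and right tip at (270,262). I'll lower and close.

Call:
carry_out(plan="0 0 0.09 0 0.4; 0 0 0.17 0 0.4; 0 0 0.17 0 0.4; 0 0 0.17 0 -1; 0 0 0.17 0 -1; 0 0 0.17 0 -1; 0 0 0.17 0 -1; 0 0 0.17 0 -1", grip_force=40)

```text
time_s: 11.72
tcp_pos: [459.0, 23.2, 33.9]
eef_rot: [0.119, 3.138, -0.0]
wrist_force: [-2.8, -0.3, 5.8]
opening: 0.509
gripper_force: 41.4
```

Run:
```python
from go import *
rows([])
```

```text
t 11.7 tcp [459.   23.2  33.9] ytool 85.7 tilt [ 0.001 -0.    -1.   ] F [-2.8 -0.3  5.8] open 0.509 q6 0.13
```

Call:
carry_out(plan="0.04 0 -0.05 0 -1; 0.11 0 -0.13 0 -1; 0.2 0 -0.24 0 -1; 0.3 0 -0.36 0 -1; 0.36 0 -0.5 0 -1; 0.36 0 -0.6 0 -1; 0.36 0 -0.6 0 -1")

```text
time_s: 12.3
tcp_pos: [405.7, 27.6, 126.5]
eef_rot: [0.118, 3.134, 0.001]
wrist_force: [0.4, -0.4, -1.0]
opening: 0.505
gripper_force: 40.8
```

Run:
```python
from go import *
rows([])
p,d=snap("scene","7")
cv2.imwrite("pics/red7.png",cv2.resize(p[120:220,240:380,::-1],(700,500),interpolation=3))
W=cloud("scene",d)-[0,0,1.3];o,tp,R=st()
q=p.astype(int);m=(d>0)&(q[...,0]>q[...,1]*1.7)&(np.linalg.norm(W-tp,axis=-1)<120)
x=W[m]-tp;c=x.mean(0);U,S,V=np.linalg.svd(x-c,full_matrices=False);print(m.sum(),c.round(1),V.round(2).tolist(),np.ptp((x-c)@V.T,axis=0).round(1))
```

```text
t 12.3 tcp [405.7  27.6 126.5] ytool 85.7 tilt [ 0.005  0.    -1.   ] F [ 0.4 -0.4 -1. ] open 0.505 q6 0.14
273 [20.8 -4.5 23.9] [[0.57, -0.34, -0.75], [0.29, 0.93, -0.2], [0.77, -0.1, 0.63]] [78.6 63.3 37.7]
```

View pics/red7.png

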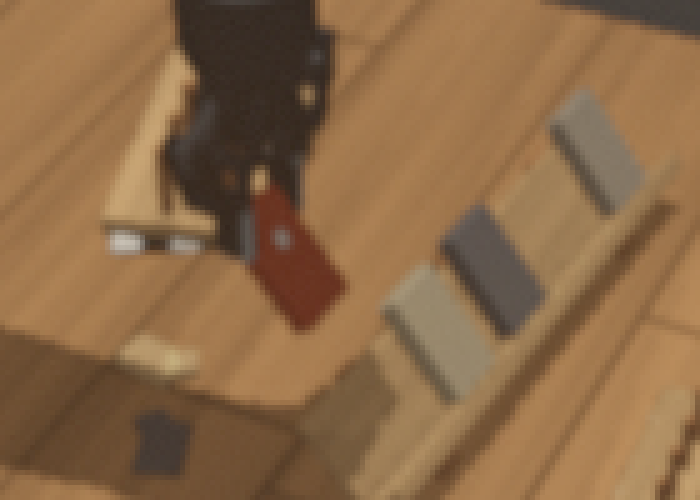

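The red slab is held, still tilted about 40 degrees (its normal is (.77,-.1,.63)), with its foot forward at crop (300,325). I'll tip it upright by pushing its foot against the back of the moving jaw (36 mm high), then carry it into the gap.

Run:
```python
from go import *
W=lambda x,z:o2w(VISE,(x,0.3,z-60))
rows([W(-114,145)],81.4);print(W(-114,145))
```

```text
t 12.3 tcp [405.5  27.5 124.6] ytool 85.7 tilt [ 0.003  0.    -1.   ] F [-0.5  0.4 -1.4] open 0.507 q6 0.14
   -0.701 -1.626 -0.135 0.037
[ 491.92492856 -223.56742157  145.        ]
```

Call:
carry_out(plan="-0.15 -0.81 -0.14 0.037 -1; -0.15 -0.81 -0.14 0.037 -1; -0.15 -0.81 -0.14 0.037 -1; -0.15 -0.81 -0.14 0.037 -1; -0.15 -0.81 -0.14 0.037 -1")

```text
time_s: 12.77
tcp_pos: [417.7, -97.3, 142.9]
eef_rot: [-0.242, -3.131, -0.0]
wrist_force: [0.2, 0.8, -1.3]
opening: 0.501
gripper_force: 41.1
```

Call:
carry_out(plan="-0.5 -0.85 0 0 -1; -0.5 -0.85 0 0 -1; -0.5 -0.85 0 0 -1; -0.5 -0.85 0 0 -1; -0.5 -0.85 0 0 -1; -0.5 -0.85 0 0 -1")

```text
time_s: 13.27
tcp_pos: [473.0, -232.2, 142.3]
eef_rot: [-0.236, -3.13, -0.002]
wrist_force: [-0.1, 0.4, -0.7]
opening: 0.505
gripper_force: 41.3
```

Run:
```python
from go import *
W=lambda x,z:o2w(VISE,(x,0.3,z-60))
rows([W(-116,145),W(-116,82),W(-106,82),W(-97.4,89.7),W(-87.6,95.8),W(-76.8,100),W(-65.5,102.5),W(-63.5,102.5)],81.4)
```

```text
t 13.3 tcp [ 473.  -232.2  142.3] ytool 81.4 tilt [-0.003  0.002 -1.   ] F [-0.1  0.4 -0.7] open 0.505 q6 -0.31
   -0.102 0.076 -0.018 -0.000
   -0.104 0.075 0.402 -0.000
   -0.170 0.075 0.402 -0.000
   -0.227 0.076 0.350 -0.000
   -0.293 0.076 0.309 -0.000
   -0.365 0.076 0.281 -0.000
   -0.440 0.076 0.264 -0.000
   -0.453 0.076 0.264 -0.000
```

First to the start of the push, then a quick look before going further.

Call:
carry_out(plan="-0.1 0.075 0 0 -1; -0.1 0.075 0.2 0 -1; -0.1 0.075 0.38 0 -1; -0.1 0.075 0.4 0 -1; -0.1 0.075 0.4 0 -1; -0.1 0.075 0.4 0 -1")

```text
time_s: 13.77
tcp_pos: [489.8, -222.9, 85.2]
eef_rot: [0.233, 3.132, -0.0]
wrist_force: [-0.3, 0.4, -0.2]
opening: 0.505
gripper_force: 41.3
```

Run:
```python
from go import *
W=lambda x,z:o2w(VISE,(x,0.3,z-60))
rows([W(-106,82),W(-97.4,89.7),W(-87.6,95.8),W(-76.8,100),W(-65.5,102.5),W(-63.5,102.5)],81.4)
p,d=snap("scene","8")
cv2.imwrite("pics/red8.png",cv2.resize(p[200:320,220:370,::-1],(750,600),interpolation=3))
```

```text
t 13.8 tcp [ 489.8 -222.9   85.2] ytool 81.5 tilt [ 0. -0. -1.] F [-0.3  0.4 -0.2] open 0.505 q6 -0.28
   -0.068 -0.002 0.021 0.001
   -0.125 -0.002 -0.030 0.001
   -0.191 -0.003 -0.071 0.001
   -0.263 -0.003 -0.099 0.001
   -0.338 -0.003 -0.115 0.001
   -0.351 -0.003 -0.115 0.001
```

View pics/red8.png

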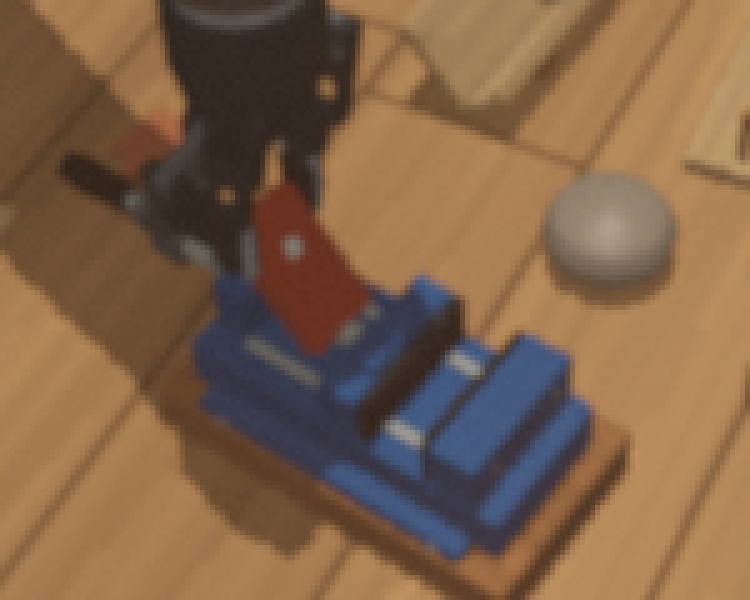

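The slab's foot is just above the bed, behind the moving jaw at crop (320,350)-(370,300). Now the push.

Call:
carry_out(plan="-0.04 0 0.015 0 -1; -0.07 0 0.02 0 -1; -0.1 0 -0.01 0 -1; -0.125 0 -0.03 0 -1; -0.16 0 -0.052 0 -1; -0.19 0 -0.07 0 -1; -0.23 0 -0.087 0 -1; -0.265 0 -0.1 0 -1")

```text
time_s: 14.48
tcp_pos: [528.7, -229.8, 99.0]
eef_rot: [-0.235, -3.13, -0.001]
wrist_force: [-4.1, 1.6, -2.9]
opening: 0.503
gripper_force: 41.1
```

Call:
carry_out(plan="-0.037 0 -0.008 0 -1; -0.075 0 -0.016 0 -1; -0.075 0 -0.016 0 -1; -0.075 0 -0.016 0 -1")

```text
time_s: 14.82
tcp_pos: [540.3, -231.5, 101.4]
eef_rot: [-0.235, -3.132, -0.0]
wrist_force: [-3.6, 0.9, -2.2]
opening: 0.504
gripper_force: 40.9
```

```bash
cat > ori.py <<'E'
from go import *
def ori(tag,color="red",n="scene",rad=120):
    p,d=snap(n,tag);W=cloud(n,d)-[0,0,1.3];o,tp,R=st();q=p.astype(int)
    m=(d>0)&(np.linalg.norm(W-tp-[0,0,10],axis=-1)<rad)
    if color=="red": m&=(q[...,0]>q[...,1]*1.7)
    x=W[m];c=np.median(x,0);x=x[np.linalg.norm(x-c,axis=1)<60]
    # RANSAC plane
    rng=np.random.default_rng(0);best=(0,)
    for _ in range(400):
        a=x[rng.choice(len(x),3,False)];v=np.cross(a[1]-a[0],a[2]-a[0]);l=np.linalg.norm(v)
        if l<50: continue
        v/=l;k=abs((x-a[0])@v)<2.5
        if k.sum()>best[0]: best=(k.sum(),v,k)
    v=best[1]*np.sign(best[1][0]);y=x[best[2]]
    print(len(x),best[0],"normal",v.round(2),"elev",np.degrees(np.arcsin(v[2])).round(1),"face ctr-tcp",(np.median(y,0)-tp).round(1),"z",np.percentile(y[:,2],[1,99]).round(1))
    return p,d
E
python3 - <<'E'
from ori import *
rows([]);print(w2o(VISE,st()[1]))
p,d=ori("9")
cv2.imwrite("pics/red9.png",cv2.resize(p[200:320,220:370,::-1],(750,600),interpolation=3))
E
```

```text
t 14.8 tcp [ 540.3 -231.5  101.4] ytool 81.4 tilt [-0.  0. -1.] F [-3.6  0.9 -2.2] open 0.504 q6 -0.26
[-64.97044457  -0.31227559  41.37963692]
224 186 normal [ 0.97 -0.2   0.13] elev 7.5 face ctr-tcp [ 0.7  2.2 12.1] z [ 88.6 156.2]
```

View pics/red9.png

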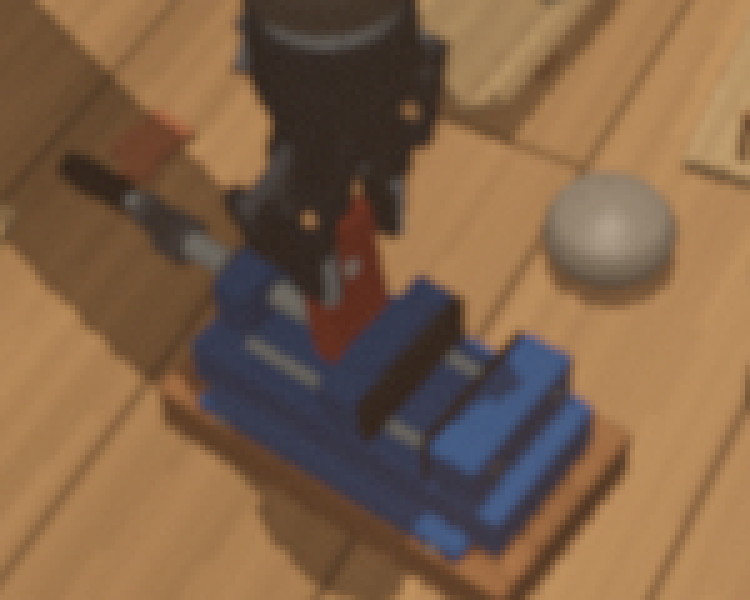

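The slab is nearly upright, with 7.5 degrees left. I'll push 8 mm more, back off, then lift.

Call:
carry_out(plan="-0.03 0 -0.005 0 -1; -0.055 0 -0.005 0 -1; -0.055 0 -0.005 0 -1; -0.055 0 -0.005 0 -1; 0 0 -0.02 0 -1; 0.03 0 -0.2 0 -1; 0.03 0 -0.35 0 -1; 0.03 0 -0.35 0 -1")

```text
time_s: 15.53
tcp_pos: [537.2, -231.5, 159.6]
eef_rot: [0.235, 3.125, -0.004]
wrist_force: [1.2, -0.7, 0.0]
opening: 0.507
gripper_force: 41.1
```

Run:
```python
from ori import *
p,d=ori("10")
W=lambda x,z:o2w(VISE,(x,0.3,z-60))
print(w2o(VISE,st()[1]))
q=p.astype(int);X=cloud("scene",d)-[0,0,1.3];tp=st()[1];v=w2o(VISE,X)-w2o(VISE,tp)
m=(d>0)&(q[...,0]>q[...,1]*1.7)&(np.linalg.norm(X-tp-[0,0,10],axis=-1)<90)
print(np.percentile(v[m],[2,25,50,75,98],axis=0).round(1).tolist())
rows([W(-9,150),W(-9,120),W(-9,95)],81.4)
```

```text
240 188 normal [ 0.98 -0.17  0.08] elev 4.7 face ctr-tcp [-2.6  4.  12.4] z [143.8 213.1]
[-68.2664988   -0.6841193   97.40050819]
[[-14.0, -23.4, -14.3], [-5.5, -19.6, -0.9], [-3.1, 0.1, 12.2], [-1.9, 9.9, 40.7], [0.6, 19.8, 56.3]]
t 15.6 tcp [ 537.  -231.4  157.4] ytool 81.4 tilt [ 0.006 -0.002 -1.   ] F [ 0.6 -0.4 -1.1] open 0.502 q6 -0.26
   -0.395 0.007 0.052 0.000
   -0.393 0.007 0.252 0.000
   -0.392 0.007 0.419 0.000
```

Call:
carry_out(plan="-0.2 0.007 0 0 -1; -0.4 0.007 0 0 -1; -0.42 0.007 0.05 0 -1; -0.42 0.007 0.2 0 -1; -0.42 0.007 0.4 0 -1; -0.42 0.007 0.4 0 -1; -0.42 0.007 0.4 0 -1; -0.42 0.007 0.4 0 -1")

```text
time_s: 16.25
tcp_pos: [598.3, -239.3, 95.3]
eef_rot: [0.235, 3.131, -0.0]
wrist_force: [0.6, -0.6, -0.7]
opening: 0.506
gripper_force: 41.1
```

Run:
```python
from ori import *
p,d=ori("11");rows([])
print(w2o(VISE,st()[1]))
q=p.astype(int);X=cloud("scene",d)-[0,0,1.3];tp=st()[1];v=w2o(VISE,X)
m=(d>0)&(q[...,0]>q[...,1]*1.7)&(np.linalg.norm(X-tp-[0,0,10],axis=-1)<90)
print(np.percentile(v[m],[2,25,50,75,98],axis=0).round(1).tolist())
b,_=snap("top","11")
im=np.zeros((450,800,3),np.uint8);im[:,:480]=cv2.resize(p[200:320,235:363,::-1],(480,450),interpolation=3);im[:,480:]=cv2.resize(b[110:236,340:430,::-1],(320,450),interpolation=3);cv2.imwrite("pics/red11.png",im)
```

```text
185 144 normal [ 0.98 -0.18  0.05] elev 2.9 face ctr-tcp [-2.8  3.9  5.3] z [ 77.7 147.8]
t 16.3 tcp [ 598.8 -239.5   96.1] ytool 81.4 tilt [ 0.003 -0.001 -1.   ] F [ 0.4  0.1 -0.9] open 0.502 q6 -0.23
[-5.98381919  0.54888825 36.06824387]
[[-22.8, -22.4, 17.9], [-11.5, -20.3, 29.5], [-9.6, 0.6, 39.3], [-8.4, 10.9, 58.5], [-6.9, 20.1, 88.3]]
```

View pics/red11.png

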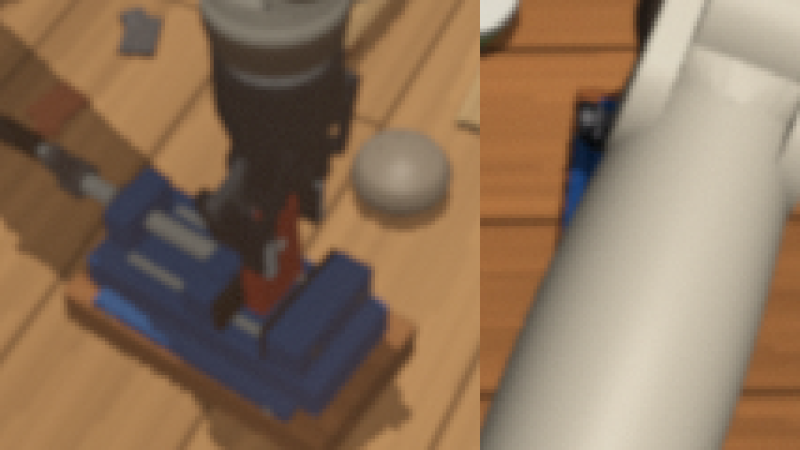

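The slab hangs between the open jaws at scene crop (270,270), lined up along the screw. Lowering until it touches.

Call:
carry_out(plan="0 0 0.02 0 -1; 0 0 0.04 0 -1; 0 0 0.055 0 -1; 0 0 0.055 0 -1; 0 0 0.055 0 -1")

```text
time_s: 16.77
tcp_pos: [598.1, -239.1, 85.5]
eef_rot: [-0.235, -3.132, -0.0]
wrist_force: [0.1, 0.3, -2.0]
opening: 0.507
gripper_force: 41.1
```

Call:
carry_out(plan="0 0 0.012 0 -1; 0 0 0.024 0 -1; 0 0 0.024 0 -1")

```text
time_s: 17.02
tcp_pos: [598.8, -239.3, 83.2]
eef_rot: [0.235, 3.131, -0.001]
wrist_force: [0.8, 0.3, 5.1]
opening: 0.501
gripper_force: 41.8
```

Call:
carry_out(plan="0 0 0.012 0 -1; 0 0 0.02 0 -1; 0 0 0.02 0 -1")

```text
time_s: 17.27
tcp_pos: [599.9, -239.5, 82.9]
eef_rot: [0.234, 3.127, -0.002]
wrist_force: [-0.9, 2.2, 18.0]
opening: 0.5
gripper_force: 43.1
```

Contact at 83, with the foot pressed flat. Release and rise, then check.

Call:
carry_out(plan="0 0 -0.012 0 -0.6; 0 0 -0.012 0 0.3; 0 0 -0.012 0 0.3; 0 0 -0.012 0 0.3; 0 0 -0.012 0 0.3; 0 0 -0.012 0 0.3; 0 0 -0.3 0 0.3; 0 0 -0.6 0 0.3")

```text
time_s: 17.93
tcp_pos: [596.3, -238.4, 161.8]
eef_rot: [-0.235, -3.126, -0.003]
wrist_force: [1.1, 0.2, 1.8]
opening: 0.653
gripper_force: 0.0
```

Run:
```python
from ori import *
p,d=ori("12",rad=160)
q=p.astype(int);X=cloud("scene",d)-[0,0,1.3];v=w2o(VISE,X)
m=(d>0)&(q[...,0]>q[...,1]*1.7)&(abs(v[...,0])<60)&(abs(v[...,1])<60)&(v[...,2]>0)
print(np.percentile(v[m],[2,25,50,75,98],axis=0).round(1).tolist())
k=p.max(-1)
rows([o2w(VISE,(-225,-20,120))],81.4)
```

```text
315 189 normal [ 0.98 -0.19  0.02] elev 0.9 face ctr-tcp [ -1.3  -5.7 -64.4] z [ 72.7 137.1]
[[-19.2, -22.2, 12.9], [-13.1, -20.0, 31.9], [-7.3, -9.6, 55.7], [-6.0, 5.1, 74.1], [-4.8, 17.9, 77.5]]
t 18.0 tcp [ 599.1 -239.6  173.6] ytool 81.4 tilt [ 0.007 -0.003 -1.   ] F [-2.8  2.   7.2] open 0.653 q6 -0.23
   1.462 -0.136 -0.053 0.000
```

The red slab stands upright (0.9 degrees off) between the jaws. Back to the crank.

Call:
carry_out(plan="0.75 -0.07 0 0 0; 0.75 -0.07 0 0 0; 0.75 -0.07 0 0 0; 0.75 -0.07 0 0 0; 0.75 -0.07 0 0 0")

```text
time_s: 18.4
tcp_pos: [484.5, -232.9, 164.9]
eef_rot: [0.237, 3.131, -0.001]
wrist_force: [0.3, -0.5, 0.2]
opening: 0.5
gripper_force: 0.0
```

Call:
carry_out(plan="0.71 -0.066 0 0 0; 0.71 -0.066 0 0 0; 0.71 -0.066 0 0 0; 0.71 -0.066 0.1 0 0; 0.71 -0.066 0.2 0 0")

```text
time_s: 18.82
tcp_pos: [379.1, -227.3, 135.1]
eef_rot: [0.236, 3.13, -0.002]
wrist_force: [1.0, 0.6, -0.8]
opening: 0.499
gripper_force: 0.0
```

Run:
```python
from go import *
rows([o2w(VISE,(-221,-20.2,65.3-60))],81.4)
for n,tz in(("scene",1.3),):
    p,d=snap(n,"13");W=cloud(n,d)-[0,0,tz];v=w2o(VISE,W);q=p.astype(int);ok=d>0
    g=v[ok&(q.max(-1)<70)&(v[...,0]<-170)&(v[...,0]>-250)&(v[...,2]>20)&(v[...,2]<80)&(abs(v[...,1])<60)]
    print("grip",len(g),np.percentile(g,[2,50,98],axis=0).round(1).tolist())
    blue=q[...,2]>q[...,0]*1.5
    f=v[ok&blue&(v[...,0]>2)&(v[...,0]<28)&(v[...,2]>25)&(v[...,2]<35)];print("fixed jaw",np.percentile(f,[1,50,99],axis=0).round(1).tolist())
    s=v[ok&(q[...,0]>q[...,1]*1.7)&(abs(v[...,0])<60)&(abs(v[...,1])<60)&(v[...,2]>0)]
    print("red",np.percentile(s,[1,50,99],axis=0).round(1).tolist())
p,d=snap("top","13");W=cloud("top",d)-[0,0,2.2];v=w2o(VISE,W);q=p.astype(int);ok=d>0
f=v[ok&(q[...,2]>q[...,0]*1.5)&(v[...,0]>2)&(v[...,0]<28)&(v[...,2]>22)&(v[...,2]<38)];print("top fixed",np.percentile(f,[1,50,99],axis=0).round(1).tolist())
s=v[ok&(q[...,0]>q[...,1]*1.7)&(abs(v[...,0])<60)&(abs(v[...,1])<60)&(v[...,2]>60)];print("top red",len(s),np.percentile(s,[1,50,99],axis=0).round(1).tolist())
```

```text
t 18.8 tcp [ 379.1 -227.3  135.1] ytool 81.4 tilt [ 0.003 -0.002 -1.   ] F [ 1.   0.6 -0.8] open 0.499 q6 -0.39
   -0.025 0.001 0.465 -0.000
grip 124 [[-231.5, -27.2, 22.8], [-198.6, -19.2, 58.1], [-175.3, 0.6, 64.1]]
fixed jaw [[6.2, -41.4, 25.7], [17.5, -4.9, 29.6], [27.3, 35.4, 32.8]]
red [[-30.1, -22.1, 10.3], [-9.2, -8.4, 56.7], [-5.7, 17.7, 78.3]]
top fixed [[3.4, -41.3, 23.1], [15.9, -0.0, 29.5], [27.8, 40.6, 34.7]]
top red 108 [[-24.7, -21.6, 62.5], [-17.5, 0.6, 74.7], [-8.4, 21.4, 81.3]]
```

Call:
carry_out(plan="-0.025 0 0.2 0 0; -0.025 0 0.4 0 0; -0.025 0 0.465 0 0; -0.025 0 0.465 0 -1; -0.025 0 0.465 0 -1; -0.025 0 0.465 0 -1; -0.025 0 0.465 0 -1; -0.025 0 0.465 0 -1", grip_force=40)

```text
time_s: 19.58
tcp_pos: [382.8, -227.3, 65.7]
eef_rot: [0.235, 3.131, -0.0]
wrist_force: [-1.7, 2.8, 0.8]
opening: 0.178
gripper_force: 39.4
```

Run:
```python
from go import *
from crank import *
rows([]);x=w2o(VISE,st()[1]);print(x, np.arctan2(x[1]-.61,x[2]+60-25.4)+8*np.pi)
t=24.65
for k in range(3): crank(t-k*4*np.pi/3,-np.radians(30)*np.arange(1,9))
```

```text
t 19.6 tcp [ 382.8 -227.3   65.7] ytool 81.4 tilt [ 0.001 -0.    -1.   ] F [-1.7  2.8  0.8] open 0.178 q6 -0.39
[-221.32829633  -19.67426255    5.66621813] 24.666095048302314
-0.004 -0.114 0.105 0 -1; -0.009 -0.160 0.253 0 -1; -0.013 -0.126 0.405 0 -1; -0.018 -0.021 0.519 0 -1; -0.022 0.127 0.565 0 -1; -0.027 0.279 0.531 0 -1; -0.031 0.393 0.426 0 -1; -0.036 0.439 0.278 0 -1; 
-0.004 -0.034 -0.152 0 -1; -0.009 -0.139 -0.266 0 -1; -0.013 -0.287 -0.312 0 -1; -0.018 -0.439 -0.278 0 -1; -0.022 -0.553 -0.173 0 -1; -0.027 -0.599 -0.025 0 -1; -0.031 -0.565 0.127 0 -1; -0.036 -0.460 0.241 0 -1; 
-0.004 0.148 0.046 0 -1; -0.009 0.300 0.012 0 -1; -0.013 0.414 -0.093 0 -1; -0.018 0.460 -0.241 0 -1; -0.022 0.426 -0.393 0 -1; -0.027 0.321 -0.507 0 -1; -0.031 0.173 -0.553 0 -1; -0.036 0.021 -0.519 0 -1;
```

Call:
carry_out(plan="-0.004 -0.114 0.105 0 -1; -0.009 -0.16 0.253 0 -1; -0.013 -0.126 0.405 0 -1; -0.018 -0.021 0.519 0 -1; -0.022 0.127 0.565 0 -1; -0.027 0.279 0.531 0 -1; -0.031 0.393 0.426 0 -1; -0.036 0.439 0.278 0 -1")

```text
time_s: 20.25
tcp_pos: [398.3, -162.6, 23.4]
eef_rot: [0.234, 3.131, -0.004]
wrist_force: [5.2, -16.4, -4.2]
opening: 0.181
gripper_force: 40.2
```

Call:
carry_out(plan="-0.004 -0.034 -0.152 0 -1; -0.009 -0.139 -0.266 0 -1; -0.013 -0.287 -0.312 0 -1; -0.018 -0.439 -0.278 0 -1; -0.022 -0.553 -0.173 0 -1; -0.027 -0.599 -0.025 0 -1; -0.031 -0.565 0.127 0 -1; -0.036 -0.46 0.241 0 -1")

```text
time_s: 20.92
tcp_pos: [392.9, -232.9, -13.3]
eef_rot: [0.238, 3.131, 0.001]
wrist_force: [0.5, 8.9, 20.4]
opening: 0.181
gripper_force: 44.6
```

```bash
cat > redv.py <<'E'
from go import *
import sys
rows([]);x=w2o(VISE,st()[1]);print(x)
for n,tz in(("scene",1.3),("top",2.2)):
    p,d=snap(n,sys.argv[1]);W=cloud(n,d)-[0,0,tz];v=w2o(VISE,W);q=p.astype(int)
    s=v[(d>0)&(q[...,0]>q[...,1]*1.7)&(abs(v[...,0])<60)&(abs(v[...,1])<60)&(v[...,2]>(60 if n=="top" else 0))]
    if len(s):print(n,"red",len(s),np.percentile(s,[2,50,98],axis=0).round(1).tolist())
    if n=="scene":
        f=s[s[:,0]>np.median(s[:,0])-3];A=np.c_[f[:,1:],np.ones(len(f))];k=np.linalg.lstsq(A,f[:,0],rcond=None)[0];print("tilt deg: yaw %.1f, lean %.1f"%(np.degrees(k[0]),np.degrees(k[1])))
E
python3 redv.py 14
```

```text
t 20.9 tcp [ 392.9 -232.9  -13.3] ytool 81.3 tilt [ 0.002  0.    -1.   ] F [ 0.5  8.9 20.4] open 0.181 q6 -0.38
[-210.49364879  -23.68641401  -73.30111003]
scene red 287 [[-17.5, -22.1, 13.7], [-5.5, -10.8, 62.2], [-1.8, 17.9, 77.9]]
tilt deg: yaw 2.5, lean -1.7
top red 107 [[-22.5, -20.7, 61.2], [-15.6, -0.2, 75.2], [-6.3, 21.5, 79.4]]
```

Call:
carry_out(plan="-0.004 0.148 0.046 0 -1; -0.009 0.3 0.012 0 -1; -0.013 0.414 -0.093 0 -1; -0.018 0.46 -0.241 0 -1; -0.022 0.426 -0.393 0 -1; -0.027 0.321 -0.507 0 -1; -0.031 0.173 -0.553 0 -1; -0.036 0.021 -0.519 0 -1")

```text
time_s: 21.68
tcp_pos: [398.6, -229.8, 66.5]
eef_rot: [0.232, 3.132, 0.001]
wrist_force: [6.6, 10.9, -12.3]
opening: 0.186
gripper_force: 41.4
```

```bash
python3 redv.py 15
python3 - <<'E'
from go import *
from crank import *
x=w2o(VISE,st()[1]);print(np.arctan2(x[1]-.61,x[2]+60-25.4)+4*np.pi)
crank(12.08,-np.arange(1,6)*.2)
E
```

```text
t 21.7 tcp [ 398.6 -229.8   66.5] ytool 81.5 tilt [ 0.001  0.    -1.   ] F [  6.6  10.9 -12.3] open 0.186 q6 -0.38
[-205.31268366  -19.80614472    6.4793667 ]
scene red 258 [[-13.4, -22.3, 17.8], [-1.5, -10.0, 66.0], [2.9, 19.7, 77.7]]
tilt deg: yaw 3.0, lean -1.3
top red 110 [[-17.8, -21.1, 63.1], [-10.5, 0.9, 74.5], [-1.6, 21.7, 80.5]]
12.050326688611618
-0.002 -0.050 0.033 0 -1; -0.003 -0.092 0.076 0 -1; -0.005 -0.125 0.126 0 -1; -0.007 -0.148 0.181 0 -1; -0.008 -0.159 0.240 0 -1;
```

Call:
carry_out(plan="-0.002 -0.05 0.033 0 -1; -0.003 -0.092 0.076 0 -1; -0.005 -0.125 0.126 0 -1; -0.007 -0.148 0.181 0 -1; -0.008 -0.159 0.24 0 -1; -0.008 -0.159 0.24 0 -1; -0.008 -0.159 0.24 0 -1")

```text
time_s: 22.37
tcp_pos: [396.1, -253.7, 28.6]
eef_rot: [0.235, 3.133, -0.002]
wrist_force: [-0.1, -4.1, -2.1]
opening: 0.184
gripper_force: 42.7
```

```bash
python3 redv.py 16
python3 - <<'E'
from go import *
x=w2o(VISE,st()[1]);print(np.arctan2(x[1]-.61,x[2]+60-25.4)+4*np.pi)
E
```

```text
t 22.4 tcp [ 396.1 -253.7   28.6] ytool 81.4 tilt [ 0.    -0.002 -1.   ] F [-0.1 -4.1 -2.1] open 0.184 q6 -0.42
[-204.24845501  -43.83412237  -31.39359785]
scene red 255 [[-12.2, -22.2, 20.1], [-1.4, -10.4, 66.2], [3.1, 18.9, 78.0]]
tilt deg: yaw 1.5, lean -2.6
top red 109 [[-17.2, -20.8, 65.0], [-10.1, 0.5, 75.0], [-1.9, 21.9, 80.6]]
11.073973983425983
```

Red is clamped at crank angle 11.07, which is about 75 N. I'll release and go for the buff slab.

Call:
carry_out(plan="0 0 0 0 0; 0 0 0 0 0; 0 0 0 0 0; 0 0 0 0 0; 0 0 -0.2 0 0; 0 0 -0.5 0 0.4; 0 0 -0.8 0 0.4; 0 0 -0.9 0 0.4")

```text
time_s: 23.13
tcp_pos: [396.7, -253.7, 168.2]
eef_rot: [0.235, 3.129, -0.003]
wrist_force: [0.2, 0.1, 0.6]
opening: 0.703
gripper_force: 0.0
```

Call:
carry_out(plan="0 0.9 0 -0.035 0.4; 0 0.9 0 -0.035 0.4; 0 0.9 0 -0.035 0.4; 0 0.9 0 -0.035 0.4; 0 0.9 0 -0.035 0.4")

```text
time_s: 23.55
tcp_pos: [416.4, -117.5, 163.8]
eef_rot: [0.119, 3.139, 0.001]
wrist_force: [0.0, 0.1, 0.4]
opening: 0.699
gripper_force: 0.0
```

Call:
carry_out(plan="-0.2 0.95 0 0 0.4; -0.2 0.95 0 0 0.4; -0.2 0.95 0 0 0.4; -0.2 0.95 0 0 0.4; -0.2 0.95 0 0 0.4")

```text
time_s: 23.97
tcp_pos: [458.2, 22.2, 163.1]
eef_rot: [-0.12, -3.139, -0.001]
wrist_force: [0.8, -0.8, 0.6]
opening: 0.701
gripper_force: 0.0
```

```bash
python3 - <<'E'
from go import *
c=np.array([477.3,101.5,0]);
rows([c+[-12.5,1,110],c+[-12.5,1,60],c+[-12.5,1,34]],85.65)
snap("top","17");snap("scene","17")
E
python3 slabs.py 17 buff black grey;python3 redv.py 17b
```

```text
t 24.0 tcp [458.2  22.2 163.1] ytool 85.6 tilt [-0.     0.001 -1.   ] F [ 0.8 -0.8  0.6] open 0.701 q6 0.12
   -0.003 0.537 0.354 -0.000
   -0.003 0.537 0.688 -0.000
   -0.003 0.536 0.861 -0.000
t 24.1 tcp [457.4  19.6 163.2] ytool 85.5 tilt [-0.001 -0.    -1.   ] F [-0.7  0.5  0.1] open 0.7 q6 0.12
[-184.45495859  235.62968631  103.21591083]
scene red 253 [[-12.9, -22.2, 20.7], [-1.0, -9.9, 65.9], [2.8, 18.0, 77.7]]
tilt deg: yaw 1.9, lean -2.3
top red 110 [[-17.5, -21.1, 62.1], [-10.3, 0.3, 74.3], [-1.4, 22.0, 79.7]]Traceback (most recent call last):
  File "slabs.py", line 15, in <module>
    if __name__=="__main__": slabs(sys.argv[1],sys.argv[2:] or ["grey","black","buff","red"])
                             ~~~~~^^^^^^^^^^^^^^^^^^^^^^^^^^^^^^^^^^^^^^^^^^^^^^^^^^^^^^^^^^^
  File "slabs.py", line 12, in slabs
    a,b=np.percentile(t,[3,97]);c,e2=np.percentile(s,[3,97])
        ~~~~~~~~~~~~~^^^^^^^^^^
    return _quantile_unchecked(
        a, q, axis, out, overwrite_input, method, keepdims, weights)
    return _ureduce(a,
                    func=_quantile_ureduce_func,
    ...<5 lines>...
                    overwrite_input=overwrite_input,
                    method=method)
    r = func(a, **kwargs)
    result = _quantile(arr,
                       quantiles=q,
    ...<2 lines>...
                       out=out,
                       weights=wgt)
    slices_having_nans = np.isnan(arr[-1, ...])
                                  ~~~^^^^^^^^^
IndexError: index -1 is out of bounds for axis 0 with size 0
```

```bash
sed -i 's/            f=m&(abs(h-hp)<4)/            if m.sum()<150: continue\n            f=m\&(abs(h-hp)<4)/' slabs.py; sed -i 's/("top",2.2),("scene",1.3)/("scene",1.3),("top",2.2)/' slabs.py; python3 slabs.py 17 buff black grey 2>&1 | grep -v Trace | head -6
```

```text
scene buff h 401.5 w 43.2 len 71.4 centre [480.1 100.1  50.9]
scene black h 401.5 w 43.1 len 73.0 centre [484.3 168.5  52.1]
scene grey h 402.5 w 43.1 len 71.7 centre [496.5 308.9  51.8]
  File "slabs.py", line 16, in <module>
    if __name__=="__main__": slabs(sys.argv[1],sys.argv[2:] or ["grey","black","buff","red"])
                             ~~~~~^^^^^^^^^^^^^^^^^^^^^^^^^^^^^^^^^^^^^^^^^^^^^^^^^^^^^^^^^^^
```

Nothing has shifted. I'll grasp buff (the third number of the last row gives the depth) and draw it up the slope.

Call:
carry_out(plan="0 0.54 0 0 0.4; 0 0.54 0 0 0.4; 0 0.54 0.3 0 0.4; 0 0.54 0.6 0 0.4; 0 0.54 0.8 0 0.4; 0 0.54 0.86 0 0.4; 0 0.54 0.86 0 0.4; 0 0.54 0.86 0 0.4")

```text
time_s: 24.83
tcp_pos: [464.4, 99.7, 36.0]
eef_rot: [0.128, 3.138, 0.0]
wrist_force: [0.5, 0.3, 1.1]
opening: 0.704
gripper_force: 0.0
```

Call:
carry_out(plan="0 0 0 0 -1; 0 0 0 0 -1; 0 0 0 0 -1; 0 0 0 0 -1; 0 0 0 0 -1; 0 0 0 0 -1", grip_force=40)

```text
time_s: 25.33
tcp_pos: [465.6, 100.5, 37.5]
eef_rot: [0.126, 3.135, 0.001]
wrist_force: [-1.0, -0.9, 5.9]
opening: 0.504
gripper_force: 40.3
```

Call:
carry_out(plan="0.04 0 -0.05 0 -1; 0.11 0 -0.13 0 -1; 0.2 0 -0.24 0 -1; 0.3 0 -0.36 0 -1; 0.36 0 -0.5 0 -1; 0.36 0 -0.65 0 -1; 0.36 0 -0.7 0 -1; 0.36 0 -0.7 0 -1")

```text
time_s: 26.0
tcp_pos: [411.5, 105.1, 142.5]
eef_rot: [0.125, 3.134, 0.002]
wrist_force: [0.5, -0.1, -0.9]
opening: 0.506
gripper_force: 40.9
```

Run:
```python
from go import *
for y in(-54,0,54):print(o2w(RACK,(0,y,0)).round(1))
A=o2w(RACK,(0,125,0));print(A)
rows([[A[0],A[1],140]],4.3)
```

```text
[658.   31.2  12. ]
[654.  85.  12.]
[650.  138.8  12. ]
[644.63378659 209.64860226  12.        ]
t 26.0 tcp [411.5 105.1 142.5] ytool 85.4 tilt [ 0.005  0.001 -1.   ] F [ 0.5 -0.1 -0.9] open 0.506 q6 0.33
   -1.493 0.819 0.026 0.708
```

Call:
carry_out(plan="-0.2 0.1 0 0.06 -1; -0.4 0.2 0 0.12 -1; -0.6 0.35 0 0.18 -1; -0.75 0.5 0 0.24 -1; -0.9 0.7 0 0.3 -1; -0.95 0.82 0 0.36 -1; -0.95 0.82 0 0.42 -1; -0.95 0.82 0 0.48 -1")

```text
time_s: 26.67
tcp_pos: [562.2, 216.9, 136.9]
eef_rot: [-1.566, -2.721, 0.004]
wrist_force: [-1.6, -0.1, -1.6]
opening: 0.499
gripper_force: 41.1
```

Run:
```python
from go import *
A=o2w(RACK,(0,125,0));rows([[A[0],A[1],140]],4.3)
```

```text
t 26.7 tcp [562.2 216.9 136.9] ytool 30.1 tilt [-0.003 -0.001 -1.   ] F [-1.6 -0.1 -1.6] open 0.499 q6 1.41
   -0.318 0.451 -0.022 0.226
```

Call:
carry_out(plan="-0.1 0.15 0 0.06 -1; -0.2 0.3 0 0.12 -1; -0.32 0.45 0 0.18 -1; -0.32 0.45 0 0.226 -1; -0.32 0.45 0 0.226 -1; -0.32 0.45 0 0.226 -1")

```text
time_s: 27.17
tcp_pos: [644.1, 208.5, 137.8]
eef_rot: [-2.128, -2.309, 0.003]
wrist_force: [0.8, 0.5, -0.5]
opening: 0.5
gripper_force: 41.4
```

Run:
```python
from go import *
W=lambda y,z:o2w(RACK,(0,y,z-12))
rows([W(125,140),W(125,40),W(114,40),W(105.4,47.7),W(95.6,53.8),W(84.8,58),W(73.5,60.5),W(69,60.5)],4.3)
```

```text
t 27.2 tcp [644.1 208.5 137.8] ytool 4.7 tilt [-0.002 -0.001 -1.   ] F [ 0.8  0.5 -0.5] open 0.5 q6 1.8
   0.007 0.004 -0.015 0.003
   0.007 0.005 0.652 0.003
   -0.066 0.005 0.652 0.003
   -0.123 0.004 0.601 0.003
   -0.189 0.004 0.560 0.003
   -0.261 0.003 0.532 0.003
   -0.336 0.003 0.515 0.003
   -0.366 0.003 0.516 0.003
```

Call:
carry_out(plan="0.007 0.005 0.2 0.003 -1; 0.007 0.005 0.45 0.003 -1; 0.007 0.005 0.65 0.003 -1; 0.007 0.005 0.65 0.003 -1; -0.03 0.005 0.65 0.003 -1; -0.066 0.005 0.65 0.003 -1; -0.066 0.005 0.65 0.003 -1")

```text
time_s: 27.75
tcp_pos: [647.0, 199.2, 45.3]
eef_rot: [2.137, 2.301, 0.007]
wrist_force: [-0.6, 3.6, -0.6]
opening: 0.505
gripper_force: 41.2
```

Run:
```python
from go import *
W=lambda y,z:o2w(RACK,(0,y,z-12))
rows([W(105.4,47.7),W(95.6,53.8),W(84.8,58),W(73.5,60.5),W(69,60.5)],4.3)
p,d=snap("scene","18")
cv2.imwrite("pics/buff18.png",cv2.resize(p[120:240,320:470,::-1],(750,600),interpolation=3))
```

```text
t 27.8 tcp [647.  199.2  45.3] ytool 4.2 tilt [ 0.004  0.003 -1.   ] F [-0.6  3.6 -0.6] open 0.505 q6 1.8
   -0.060 -0.010 -0.016 -0.001
   -0.125 -0.010 -0.057 -0.001
   -0.197 -0.010 -0.085 -0.001
   -0.273 -0.010 -0.102 -0.001
   -0.303 -0.010 -0.102 -0.001
```

View pics/buff18.png

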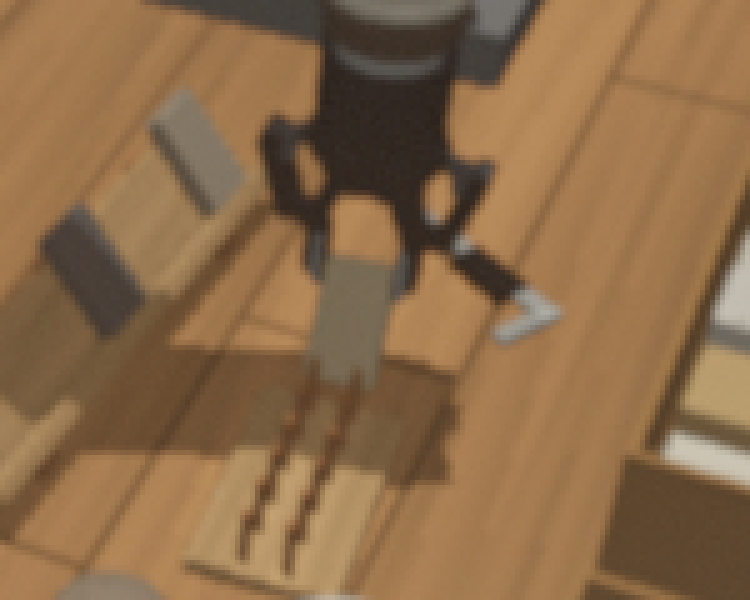

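The slab's foot has just met the two end dowels at crop (312,375) and (357,375), with 3.6 N. The calipers are clear, below and to the right. Push on.

Call:
carry_out(plan="-0.03 -0.01 -0.008 0 -1; -0.06 -0.01 -0.016 0 -1; -0.092 -0.01 -0.036 0 -1; -0.125 -0.01 -0.057 0 -1; -0.16 -0.01 -0.07 0 -1; -0.197 -0.01 -0.085 0 -1; -0.235 -0.01 -0.094 0 -1; -0.273 -0.01 -0.102 0 -1")

```text
time_s: 28.47
tcp_pos: [648.1, 158.1, 58.6]
eef_rot: [2.138, 2.301, 0.003]
wrist_force: [0.5, 4.6, -2.1]
opening: 0.498
gripper_force: 40.9
```

Call:
carry_out(plan="-0.02 0 0 0 -1; -0.03 0 0 0 -1; -0.03 0 0 0 -1; -0.03 0 0 0 -1")

```text
time_s: 28.8
tcp_pos: [647.8, 153.5, 57.5]
eef_rot: [2.139, 2.301, 0.0]
wrist_force: [0.9, 4.7, 1.0]
opening: 0.497
gripper_force: 40.3
```

```bash
cat > ori2.py <<'E'
from go import *
import sys
def ori2(tag):
    """slab held above the rack: plane of its +/-own-y face seen by scene (faces -y), in rack frame rel. tcp"""
    p,d=snap("scene",tag);X=cloud("scene",d)-[0,0,1.3];o,tp,R=st();v=w2o(RACK,X)-w2o(RACK,tp)
    m=(d>0)&(abs(v[...,0])<17)&(abs(v[...,1])<60)&(v[...,2]>-25)&(v[...,2]<25);s=v[m]
    for _ in range(6):
        A=np.c_[s[:,0],s[:,2],np.ones(len(s))];k=np.linalg.lstsq(A,s[:,1],rcond=None)[0];e=s[:,1]-A@k
        s=s[abs(e)<max(3,1.5*np.median(abs(e)))]
    print("tcp own",w2o(RACK,tp).round(1),"n",len(s),"yaw %.1f lean %.1f deg"%(np.degrees(k[0]),np.degrees(k[1])),"face y rel tcp %.1f"%(k[2]),"F",o["wrist_force"].round(1))
    return p
if __name__=="__main__": ori2(sys.argv[1])
E
python3 ori2.py 19
```

```text
tcp own [-1.1 68.9 45.3] n 70 yaw 1.3 lean 10.0 deg face y rel tcp 2.6 F [1.3 3.8 1.7]
```

Call:
carry_out(plan="-0.02 0 0 0 -1; -0.04 0 0 0 -1; -0.06 0 0 0 -1; -0.06 0 0 0 -1; -0.06 0 0 0 -1")

```text
time_s: 29.27
tcp_pos: [648.2, 144.9, 56.8]
eef_rot: [-2.138, -2.301, 0.0]
wrist_force: [1.3, 5.1, -0.8]
opening: 0.5
gripper_force: 40.6
```

```bash
python3 ori2.py 20
```

```text
tcp own [-1.3 60.2 44.8] n 66 yaw 4.4 lean -0.7 deg face y rel tcp 9.8 F [1.  5.2 0. ]
```

It is upright: lean -0.7 degrees, face at own y 70, matching the dowels at 71. I'll back off, lift, and move over slot -54.

Call:
carry_out(plan="0.03 0 0 0 -1; 0.03 0 -0.1 0 -1; 0.03 0 -0.25 0 -1; 0.03 0 -0.27 0 -1; -0.2 0 -0.27 0 -1; -0.45 0 -0.27 0 -1; -0.7 0 -0.27 0 -1; -0.85 0 -0.27 0 -1")

```text
time_s: 29.98
tcp_pos: [657.2, 13.9, 96.9]
eef_rot: [2.14, 2.299, -0.004]
wrist_force: [-0.4, -1.4, -1.1]
opening: 0.499
gripper_force: 40.9
```

```bash
python3 ori2.py 21;python3 - <<'E'
from go import *
W=lambda y,z:o2w(RACK,(0,y,z-12))
rows([W(-72.3,97),W(-72.3,75),W(-72.3,50)],4.3)
E
```

```text
tcp own [ -2.2 -74.1  84.8] n 145 yaw -0.8 lean -3.2 deg face y rel tcp 11.9 F [-0.1 -2.  -1.4]
t 30.0 tcp [657.3  11.   96.8] ytool 4.0 tilt [-0.001 -0.003 -1.   ] F [-0.1 -2.  -1.4] open 0.495 q6 1.52
   0.012 0.015 -0.001 -0.003
   0.012 0.015 0.145 -0.003
   0.013 0.015 0.312 -0.003
```

Call:
carry_out(plan="0.003 0.015 0 -0.003 -1; 0.003 0.015 0.1 -0.003 -1; 0.003 0.015 0.16 -0.003 -1; 0.003 0.015 0.2 -0.003 -1; 0.003 0.015 0.2 -0.003 -1")

```text
time_s: 30.45
tcp_pos: [658.8, 18.6, 65.5]
eef_rot: [-2.13, -2.307, 0.004]
wrist_force: [0.1, -0.9, -2.5]
opening: 0.498
gripper_force: 40.8
```

Run:
```python
from ori2 import *
p=ori2("22")
cv2.imwrite("pics/buff22.png",cv2.resize(p[160:250,320:440,::-1],(800,600),interpolation=3))
```

```text
tcp own [  0.1 -66.6  54.5] n 118 yaw 0.4 lean 0.3 deg face y rel tcp 7.6 F [ 0.1 -2.3 -1.7]
```

View pics/buff22.png

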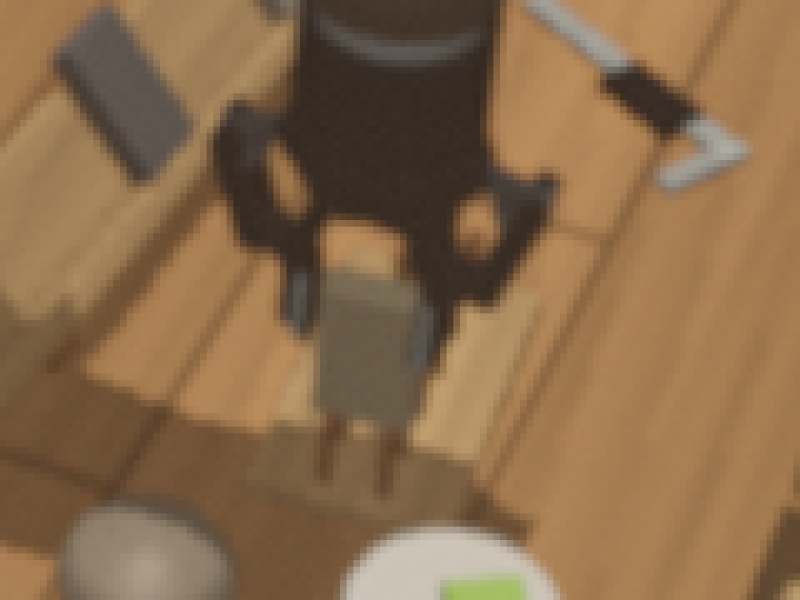

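The slab sits between dowel pairs; the end pair at crop (330,450) and (390,450) is in front of it. It's 12 mm below the dowel tips with no force. Nudging 3 mm toward the slot centre and lowering to the board.

Call:
carry_out(plan="-0.02 0 0.03 0 -1; -0.02 0 0.07 0 -1; -0.02 0 0.11 0 -1; -0.02 0 0.15 0 -1; -0.02 0 0.16 0 -1; -0.02 0 0.16 0 -1")

```text
time_s: 31.0
tcp_pos: [659.6, 15.1, 42.9]
eef_rot: [-2.131, -2.307, 0.001]
wrist_force: [0.3, 0.0, -1.2]
opening: 0.497
gripper_force: 40.9
```

Call:
carry_out(plan="0 0 0.015 0 -1; 0 0 0.03 0 -1; 0 0 0.03 0 -1")

```text
time_s: 31.25
tcp_pos: [660.0, 15.1, 39.0]
eef_rot: [-2.132, -2.307, 0.0]
wrist_force: [0.3, 0.2, -1.6]
opening: 0.499
gripper_force: 40.9
```

Call:
carry_out(plan="0 0 0.015 0 -1; 0 0 0.025 0 -1; 0 0 0.025 0 -1")

```text
time_s: 31.5
tcp_pos: [660.5, 15.1, 36.7]
eef_rot: [2.131, 2.307, 0.002]
wrist_force: [-1.9, 0.1, 6.4]
opening: 0.5
gripper_force: 41.4
```

On the board. Release, rise and turn back for the black slab.

Call:
carry_out(plan="0 0 0 0 -0.5; 0 0 0 0 0.3; 0 0 0 0 0.3; 0 0 0 0 0.3; 0 0 -0.15 0 0.4; 0 0 -0.4 0 0.4; 0 0 -0.65 0 0.4; 0 0 -0.7 0 0.4")

```text
time_s: 32.17
tcp_pos: [661.9, 15.1, 147.3]
eef_rot: [2.128, 2.303, 0.009]
wrist_force: [0.9, -0.1, 0.2]
opening: 0.698
gripper_force: 0.0
```

```bash
python3 - <<'E'
from go import *
p,d=snap("scene","23");X=cloud("scene",d)-[0,0,1.3];v=w2o(RACK,X)
m=(d>0)&(abs(v[...,0])<30)&(v[...,1]>-64)&(v[...,1]<-30)&(v[...,2]>45)&(v[...,2]<100);s=v[m]
print(len(s),np.percentile(s,[2,50,98],axis=0).round(1).tolist())
rows([[470.5,170,145]],85.65)
E
python3 slabs.py 23 black grey 2>&1 | head -2
```

```text
194 [[-18.1, -61.9, 45.4], [3.0, -57.3, 67.3], [23.8, -45.0, 77.8]]
t 32.2 tcp [662.   15.1 146.5] ytool 4.5 tilt [ 0.008  0.    -1.   ] F [-0.5 -0.3  0.9] open 0.698 q6 1.51
   1.130 -1.192 -0.000 -0.708
scene black h 402.5 w 42.5 len 70.7 centre [486.2 168.4  51.4]
scene grey h 401.5 w 44.0 len 74.0 centre [494.8 309.   52.4]
```

Call:
carry_out(plan="0.2 -0.15 0 -0.06 0.4; 0.4 -0.3 0 -0.12 0.4; 0.55 -0.45 0 -0.18 0.4; 0.7 -0.6 0 -0.24 0.4; 0.85 -0.75 0 -0.3 0.4; 0.95 -0.9 0 -0.36 0.4; 0.95 -0.95 0 -0.42 0.4; 0.95 -0.95 0 -0.48 0.4")

```text
time_s: 32.88
tcp_pos: [504.9, 146.7, 140.3]
eef_rot: [-0.813, -3.034, 0.0]
wrist_force: [-0.4, 0.0, 0.7]
opening: 0.702
gripper_force: 0.0
```

Run:
```python
from go import *
rows([[470.5,170,145]],85.65)
```

```text
t 32.9 tcp [504.9 146.7 140.3] ytool 60.0 tilt [-0. -0. -1.] F [-0.4  0.   0.7] open 0.702 q6 0.81
   0.276 0.020 -0.031 -0.224
```

Call:
carry_out(plan="0.15 0.02 0 -0.06 0.4; 0.276 0.02 0 -0.12 0.4; 0.276 0.02 0 -0.18 0.4; 0.276 0.02 0 -0.224 0.4; 0.276 0.02 0 -0.224 0.4; 0.276 0.02 0 -0.224 0.4")

```text
time_s: 33.38
tcp_pos: [472.5, 169.4, 140.0]
eef_rot: [-0.136, -3.138, 0.0]
wrist_force: [-0.1, 0.5, -0.7]
opening: 0.7
gripper_force: 0.0
```

Run:
```python
from go import *
rows([[470.5,170,35]],85.65)
```

```text
t 33.4 tcp [472.5 169.4 140. ] ytool 85.0 tilt [-0. -0. -1.] F [-0.1  0.5 -0.7] open 0.7 q6 0.43
   0.013 0.003 0.700 -0.005
```

Call:
carry_out(plan="0.013 0 0.25 -0.005 0.4; 0.013 0 0.45 -0.005 0.4; 0.013 0 0.62 -0.005 0.4; 0.013 0 0.7 -0.005 0.4; 0.013 0 0.7 -0.005 0.4; 0.013 0 0.7 -0.005 0.4")

```text
time_s: 33.88
tcp_pos: [470.7, 169.5, 35.9]
eef_rot: [-0.118, -3.139, 0.0]
wrist_force: [-0.0, 0.3, -0.3]
opening: 0.704
gripper_force: 0.0
```

Call:
carry_out(plan="0 0 0 0 -1; 0 0 0 0 -1; 0 0 0 0 -1; 0 0 0 0 -1; 0 0 0 0 -1; 0 0 0 0 -1", grip_force=40)

```text
time_s: 34.38
tcp_pos: [471.9, 170.0, 37.7]
eef_rot: [0.116, 3.136, 0.002]
wrist_force: [-1.6, 1.0, 6.5]
opening: 0.502
gripper_force: 41.1
```

Call:
carry_out(plan="0.04 0 -0.05 0 -1; 0.11 0 -0.13 0 -1; 0.2 0 -0.24 0 -1; 0.3 0 -0.36 0 -1; 0.36 0 -0.5 0 -1; 0.36 0 -0.65 0 -1; 0.36 0 -0.7 0 -1; 0.36 0 -0.7 0 -1")

```text
time_s: 35.05
tcp_pos: [418.1, 174.1, 143.0]
eef_rot: [0.116, 3.135, 0.003]
wrist_force: [0.7, -0.1, -1.5]
opening: 0.504
gripper_force: 40.9
```

Call:
carry_out(plan="-0.2 0 0 0.06 -1; -0.4 0.05 0 0.12 -1; -0.6 0.1 0 0.18 -1; -0.75 0.2 0 0.24 -1; -0.9 0.3 0 0.3 -1; -0.95 0.36 0 0.36 -1; -0.95 0.36 0 0.42 -1; -0.95 0.36 0 0.48 -1")

```text
time_s: 35.72
tcp_pos: [563.3, 217.1, 137.8]
eef_rot: [-1.56, -2.725, 0.004]
wrist_force: [1.1, -0.6, -0.4]
opening: 0.5
gripper_force: 41.2
```

Run:
```python
from go import *
W=lambda y,z:o2w(RACK,(0,y,z-12))
rows([W(125,138)],4.3)
```

```text
t 35.7 tcp [563.3 217.1 137.8] ytool 30.4 tilt [-0.003 -0.001 -1.   ] F [ 1.1 -0.6 -0.4] open 0.5 q6 1.41
   -0.318 0.442 -0.003 0.228
```

Call:
carry_out(plan="-0.1 0.15 0 0.06 -1; -0.2 0.3 0 0.12 -1; -0.32 0.44 0 0.18 -1; -0.32 0.44 0 0.228 -1; -0.32 0.44 0 0.228 -1; -0.32 0.44 0 0.228 -1; -0.32 0.44 0 0.228 -1")

```text
time_s: 36.3
tcp_pos: [643.7, 209.5, 139.9]
eef_rot: [-2.126, -2.313, 0.001]
wrist_force: [0.5, -0.1, -0.8]
opening: 0.502
gripper_force: 41.5
```

Call:
carry_out(plan="0 0 0.2 0 -1; 0 0 0.45 0 -1; 0 0 0.63 0 -1; 0 0 0.63 0 -1; 0 0 0.63 0 -1")

```text
time_s: 36.72
tcp_pos: [642.8, 209.4, 45.5]
eef_rot: [-2.127, -2.311, 0.003]
wrist_force: [0.0, 0.5, -0.0]
opening: 0.5
gripper_force: 41.5
```

Run:
```python
from go import *
W=lambda y,z:o2w(RACK,(0,y,z-12))
rows([W(114,44),W(105.4,47.7),W(95.6,53.8),W(84.8,57),W(73.5,58),W(67,58),W(60.5,57)],4.3)
```

```text
t 36.7 tcp [642.8 209.4  45.5] ytool 4.8 tilt [-0.002 -0.001 -1.   ] F [ 0.   0.5 -0. ] open 0.5 q6 1.8
   -0.072 0.012 0.010 0.004
   -0.130 0.011 -0.014 0.004
   -0.195 0.011 -0.055 0.004
   -0.267 0.010 -0.076 0.004
   -0.343 0.010 -0.083 0.004
   -0.386 0.009 -0.083 0.004
   -0.429 0.009 -0.076 0.004
```

Call:
carry_out(plan="-0.036 0.012 0.01 0.004 -1; -0.072 0.012 0.01 0.004 -1; -0.1 0.012 0 0.004 -1; -0.13 0.012 -0.014 0.004 -1; -0.16 0.012 -0.035 0.004 -1; -0.195 0.012 -0.055 0.004 -1; -0.23 0.012 -0.066 0.004 -1; -0.267 0.012 -0.076 0.004 -1")

```text
time_s: 37.38
tcp_pos: [650.4, 170.4, 60.2]
eef_rot: [2.137, 2.301, 0.007]
wrist_force: [0.7, 4.3, 0.1]
opening: 0.501
gripper_force: 40.7
```

Call:
carry_out(plan="-0.04 0 -0.004 0 -1; -0.076 0 -0.007 0 -1; -0.1 0 -0.007 0 -1; -0.13 0 -0.004 0 -1; -0.162 0 0 0 -1; -0.162 0 0 0 -1; -0.162 0 0 0 -1")

```text
time_s: 37.97
tcp_pos: [651.8, 145.6, 58.9]
eef_rot: [2.138, 2.3, 0.004]
wrist_force: [0.3, 4.7, 1.6]
opening: 0.495
gripper_force: 40.2
```

```bash
python3 ori2.py 24
```

```text
tcp own [ 2.2 60.7 46.6] n 74 yaw -2.1 lean -2.3 deg face y rel tcp 10.4 F [0.5 4.3 1.5]
```

Call:
carry_out(plan="0.03 0 0 0 -1; 0.03 0 -0.1 0 -1; 0.03 0 -0.25 0 -1; 0.03 0 -0.27 0 -1; -0.2 -0.013 -0.27 0 -1; -0.45 -0.013 -0.27 0 -1; -0.535 -0.013 -0.27 0 -1; -0.535 -0.013 -0.27 0 -1")

```text
time_s: 38.68
tcp_pos: [654.8, 62.0, 97.1]
eef_rot: [2.143, 2.297, -0.003]
wrist_force: [0.0, 0.3, -1.9]
opening: 0.498
gripper_force: 40.9
```

Call:
carry_out(plan="0 0 0 0 -1; 0 0 0 0 -1; 0 0 0 0 -1")

```text
time_s: 38.93
tcp_pos: [654.7, 66.3, 97.5]
eef_rot: [-2.137, -2.302, 0.001]
wrist_force: [-0.1, -0.4, -1.0]
opening: 0.5
gripper_force: 40.9
```

```bash
python3 ori2.py 25;python3 - <<'E'
from go import *
W=lambda y,z:o2w(RACK,(0,y,z-12))
rows([W(-19.5,97),W(-19.5,67),W(-19.5,43)],4.3)
E
```

```text
tcp own [ -0.6 -18.6  85.7] n 54 yaw 4.0 lean 74.9 deg face y rel tcp -17.1 F [ 0.1  0.4 -0.9]
t 39.0 tcp [654.8  66.4  97.7] ytool 4.3 tilt [-0. -0. -1.] F [ 0.1  0.4 -0.9] open 0.497 q6 1.6
   -0.006 0.004 0.004 -0.000
   -0.006 0.004 0.204 -0.000
   -0.006 0.004 0.364 -0.000
```

Call:
carry_out(plan="-0.006 0.004 0 0 -1; -0.006 0.004 0.07 0 -1; -0.006 0.004 0.14 0 -1; -0.006 0.004 0.2 0 -1; -0.006 0.004 0.2 0 -1")

```text
time_s: 39.4
tcp_pos: [655.1, 64.7, 65.9]
eef_rot: [-2.138, -2.301, 0.001]
wrist_force: [0.2, 0.9, -2.2]
opening: 0.496
gripper_force: 41.3
```

Run:
```python
from ori2 import *
rows([])
p,d=snap("scene","26")
X=cloud("scene",d)-[0,0,1.3];v=w2o(RACK,X);q=p.astype(int)
m=(d>0)&(abs(v[...,0])<15)&(abs(v[...,1])<30)&(v[...,2]>25)&(v[...,2]<110);print(m.sum(),[np.median(v[m&(v[...,2]>a)&(v[...,2]<a+10)],axis=0).round(1).tolist() for a in range(30,110,10)])
cv2.imwrite("pics/black26.png",cv2.resize(p[160:250,320:440,::-1],(800,600),interpolation=3))
```

```text
t 39.4 tcp [655.1  64.7  65.9] ytool 4.2 tilt [-0.001  0.    -1.   ] F [ 0.2  0.9 -2.2] open 0.496 q6 1.6
205 [[-2.3, -7.1, 39.4], [0.5, -8.5, 45.7], [-2.5, -8.8, 55.3], [0.4, -10.3, 64.0], [-1.3, -11.2, 73.2], [-2.3, -12.0, 84.7], [-0.0, -12.4, 94.9], [0.4, -9.8, 106.4]]
```

View pics/black26.png

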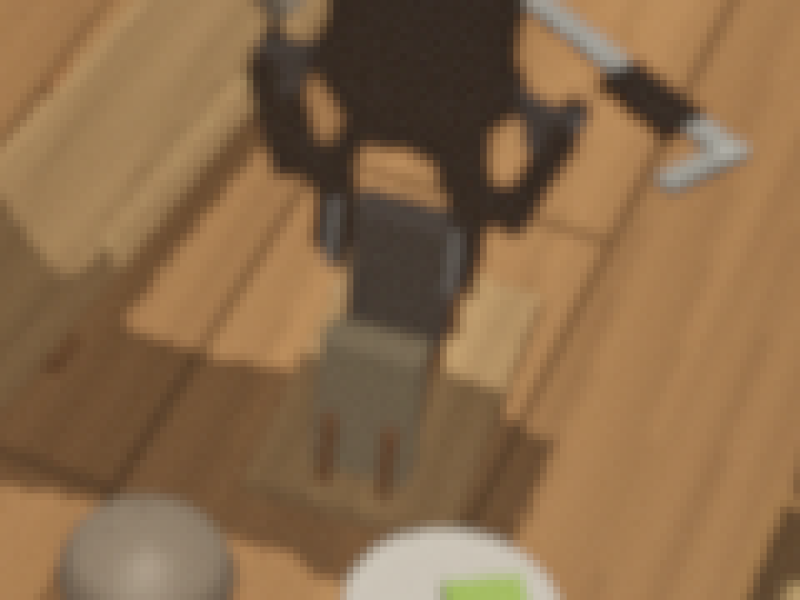

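Buff stands upright in its slot at crop (370,400). Black is entering the middle slot with no force. Lowering with a small +y shift to straighten its lean.

Call:
carry_out(plan="0.005 0 0.03 0 -1; 0.01 0 0.07 0 -1; 0.015 0 0.11 0 -1; 0.02 0 0.15 0 -1; 0.02 0 0.165 0 -1; 0.02 0 0.165 0 -1")

```text
time_s: 39.95
tcp_pos: [654.7, 67.3, 41.9]
eef_rot: [-2.138, -2.3, 0.002]
wrist_force: [0.4, -0.7, -1.2]
opening: 0.497
gripper_force: 41.4
```

Call:
carry_out(plan="0 0 0.015 0 -1; 0 0 0.03 0 -1; 0 0 0.03 0 -1")

```text
time_s: 40.2
tcp_pos: [655.3, 67.4, 38.4]
eef_rot: [-2.139, -2.301, 0.0]
wrist_force: [-1.0, 0.5, -1.1]
opening: 0.496
gripper_force: 41.4
```

Call:
carry_out(plan="0 0 0.012 0 -1; 0 0 0.025 0 -1; 0 0 0.025 0 -1")

```text
time_s: 40.45
tcp_pos: [655.5, 67.5, 34.9]
eef_rot: [2.139, 2.301, 0.001]
wrist_force: [-0.2, 1.1, -0.8]
opening: 0.492
gripper_force: 41.4
```

Call:
carry_out(plan="0 0 0.012 0 -1; 0 0 0.02 0 -1; 0 0 0.02 0 -1")

```text
time_s: 40.7
tcp_pos: [655.8, 67.5, 34.5]
eef_rot: [2.138, 2.3, 0.003]
wrist_force: [-5.1, -0.4, 13.9]
opening: 0.496
gripper_force: 42.6
```

Call:
carry_out(plan="0 0 0 0 -0.5; 0 0 0 0 0.3; 0 0 0 0 0.3; 0 0 0 0 0.3; 0 0 -0.15 0 0.4; 0 0 -0.4 0 0.4; 0 0 -0.65 0 0.4; 0 0 -0.72 0 0.4")

```text
time_s: 41.37
tcp_pos: [656.9, 67.5, 146.0]
eef_rot: [2.136, 2.298, 0.008]
wrist_force: [0.9, -0.1, 0.7]
opening: 0.7
gripper_force: 0.0
```

```bash
cat > chk.py <<'E'
from go import *
import sys
p,d=snap("scene",sys.argv[1]);X=cloud("scene",d)-[0,0,1.3];v=w2o(RACK,X)
for y in(-54,0,54):
    for a in(58,73):
        m=(d>0)&(abs(v[...,0])<18)&(v[...,1]>y-17)&(v[...,1]<y+10)&(v[...,2]>a-6)&(v[...,2]<a+6);s=v[m]
        if len(s):print(y,"z",a,len(s),np.percentile(s,[3,50,97],axis=0).round(1).tolist())
rows([[482.5,310.5,145]],85.65)
E
python3 chk.py 27; python3 slabs.py 27 grey 2>&1|head -1
```

```text
-54 z 58 40 [[-16.1, -62.3, 52.3], [0.5, -60.1, 58.1], [16.9, -56.7, 63.0]]
-54 z 73 71 [[-16.6, -62.3, 67.6], [-0.8, -56.9, 74.8], [16.2, -45.3, 78.0]]
0 z 58 35 [[-15.8, -8.5, 52.2], [0.8, -5.8, 56.9], [16.3, -2.6, 63.2]]
0 z 73 69 [[-15.9, -8.2, 67.5], [0.8, -2.0, 74.9], [16.5, 8.0, 77.9]]
t 41.4 tcp [657.3  67.6 146.1] ytool 4.2 tilt [ 0.008  0.001 -1.   ] F [-0.3 -0.8  1.1] open 0.697 q6 1.6
   1.700 -1.044 -0.000 -0.711
scene grey h 402.5 w 44.8 len 69.9 centre [495.9 310.2  52.6]
```

Both tops are 76-78 mm above the board, so both slabs are right down. On to grey.

Call:
carry_out(plan="0.25 -0.15 0 -0.06 0.4; 0.5 -0.3 0 -0.12 0.4; 0.7 -0.4 0 -0.18 0.4; 0.85 -0.5 0 -0.24 0.4; 0.95 -0.6 0 -0.3 0.4; 1 -0.7 0 -0.36 0.4; 1 -0.8 0 -0.42 0.4; 1 -0.85 0 -0.48 0.4")

```text
time_s: 42.08
tcp_pos: [515.6, 208.2, 139.4]
eef_rot: [-0.823, -3.031, 0.001]
wrist_force: [0.9, -1.0, 0.2]
opening: 0.7
gripper_force: 0.0
```

Run:
```python
from go import *
rows([[482.5,310.5,145]],85.65)
```

```text
t 42.1 tcp [515.6 208.2 139.4] ytool 59.6 tilt [-0.001 -0.    -1.   ] F [ 0.9 -1.   0.2] open 0.7 q6 0.91
   0.535 0.477 -0.038 -0.227
```

Call:
carry_out(plan="0.15 0.15 0 -0.06 0.4; 0.3 0.3 0 -0.12 0.4; 0.535 0.477 0 -0.18 0.4; 0.535 0.477 0 -0.227 0.4; 0.535 0.477 0 -0.227 0.4; 0.535 0.477 0 -0.227 0.4; 0.535 0.477 0 -0.227 0.4")

```text
time_s: 42.67
tcp_pos: [485.2, 309.5, 139.6]
eef_rot: [-0.138, -3.138, 0.001]
wrist_force: [1.5, 0.6, -0.1]
opening: 0.699
gripper_force: 0.0
```

Run:
```python
from go import *
rows([[482.5,310.5,35]],85.65)
```

```text
t 42.7 tcp [485.2 309.5 139.6] ytool 85.0 tilt [-0.    -0.001 -1.   ] F [ 1.5  0.6 -0.1] open 0.699 q6 0.66
   0.019 0.006 0.697 -0.006
```

Call:
carry_out(plan="0.019 0.006 0.25 -0.006 0.4; 0.019 0.006 0.45 -0.006 0.4; 0.019 0.006 0.62 -0.006 0.4; 0.019 0.006 0.7 -0.006 0.4; 0.019 0.006 0.7 -0.006 0.4; 0.019 0.006 0.7 -0.006 0.4")

```text
time_s: 43.17
tcp_pos: [482.6, 310.8, 35.5]
eef_rot: [-0.116, -3.139, 0.0]
wrist_force: [-0.5, -0.5, 0.5]
opening: 0.7
gripper_force: 0.0
```

Call:
carry_out(plan="0 0 0 0 -1; 0 0 0 0 -1; 0 0 0 0 -1; 0 0 0 0 -1; 0 0 0 0 -1; 0 0 0 0 -1", grip_force=40)

```text
time_s: 43.67
tcp_pos: [483.4, 311.9, 37.3]
eef_rot: [0.113, 3.136, 0.003]
wrist_force: [-1.3, -1.0, 6.9]
opening: 0.504
gripper_force: 41.3
```

Call:
carry_out(plan="0.04 0 -0.05 0 -1; 0.11 0 -0.13 0 -1; 0.2 0 -0.24 0 -1; 0.3 0 -0.36 0 -1; 0.36 0 -0.5 0 -1; 0.36 0 -0.65 0 -1; 0.36 0 -0.7 0 -1; 0.36 0 -0.7 0 -1")

```text
time_s: 44.33
tcp_pos: [429.5, 316.2, 142.7]
eef_rot: [0.113, 3.136, 0.005]
wrist_force: [-0.7, -0.2, -1.8]
opening: 0.504
gripper_force: 40.9
```

Call:
carry_out(plan="-0.2 -0.1 0 0.06 -1; -0.4 -0.2 0 0.12 -1; -0.6 -0.3 0 0.18 -1; -0.75 -0.4 0 0.24 -1; -0.9 -0.5 0 0.3 -1; -0.98 -0.55 0 0.36 -1; -0.98 -0.55 0 0.42 -1; -0.98 -0.55 0 0.48 -1")

```text
time_s: 45.0
tcp_pos: [569.7, 221.1, 137.6]
eef_rot: [-1.56, -2.725, 0.003]
wrist_force: [-0.6, -0.1, -0.4]
opening: 0.501
gripper_force: 40.9
```

Run:
```python
from go import *
W=lambda y,z:o2w(RACK,(0,y,z-12))
rows([W(125,138)],4.3)
```

```text
t 45.0 tcp [569.7 221.1 137.6] ytool 30.4 tilt [-0.002 -0.001 -1.   ] F [-0.6 -0.1 -0.4] open 0.501 q6 1.41
   -0.319 0.392 -0.004 0.228
```

Call:
carry_out(plan="-0.1 0.15 0 0.06 -1; -0.2 0.3 0 0.12 -1; -0.32 0.39 0 0.18 -1; -0.32 0.39 0 0.228 -1; -0.32 0.39 0 0.228 -1; -0.32 0.39 0 0.228 -1; -0.32 0.39 0 0.228 -1")

```text
time_s: 45.58
tcp_pos: [643.4, 211.3, 139.1]
eef_rot: [-2.123, -2.315, 0.001]
wrist_force: [-0.7, -0.8, -1.7]
opening: 0.503
gripper_force: 41.3
```

Call:
carry_out(plan="0 0 0.2 0 -1; 0 0 0.45 0 -1; 0 0 0.63 0 -1; 0 0 0.63 0 -1; 0 0 0.63 0 -1")

```text
time_s: 46.0
tcp_pos: [642.5, 211.2, 44.7]
eef_rot: [-2.124, -2.313, 0.004]
wrist_force: [0.5, -0.1, -0.2]
opening: 0.508
gripper_force: 41.3
```

Run:
```python
from go import *
W=lambda y,z:o2w(RACK,(0,y,z-12))
rows([W(114,44),W(105.4,47.7),W(95.6,53.8),W(84.8,57),W(73.5,58),W(67,58),W(60.5,57)],4.3)
```

```text
t 46.0 tcp [642.5 211.2  44.7] ytool 4.9 tilt [-0.003 -0.001 -1.   ] F [ 0.5 -0.1 -0.2] open 0.508 q6 1.8
   -0.085 0.013 0.005 0.005
   -0.142 0.012 -0.020 0.005
   -0.208 0.011 -0.061 0.005
   -0.280 0.010 -0.082 0.005
   -0.355 0.010 -0.088 0.005
   -0.398 0.009 -0.088 0.005
   -0.442 0.009 -0.082 0.005
```

Call:
carry_out(plan="-0.04 0.012 0.005 0.005 -1; -0.085 0.012 0.005 0.005 -1; -0.115 0.012 -0.008 0.005 -1; -0.142 0.012 -0.02 0.005 -1; -0.175 0.012 -0.04 0.005 -1; -0.208 0.012 -0.061 0.005 -1; -0.245 0.012 -0.072 0.005 -1; -0.28 0.012 -0.082 0.005 -1")

```text
time_s: 46.67
tcp_pos: [650.3, 170.0, 60.4]
eef_rot: [2.138, 2.301, 0.007]
wrist_force: [-0.9, 6.7, 0.2]
opening: 0.502
gripper_force: 40.8
```

Call:
carry_out(plan="-0.04 0 -0.004 0 -1; -0.076 0 -0.007 0 -1; -0.1 0 -0.007 0 -1; -0.13 0 -0.004 0 -1; -0.158 0 0 0 -1; -0.158 0 0 0 -1; -0.158 0 0 0 -1")

```text
time_s: 47.25
tcp_pos: [651.7, 146.1, 59.2]
eef_rot: [2.138, 2.3, 0.004]
wrist_force: [1.0, 4.4, 2.1]
opening: 0.497
gripper_force: 40.2
```

```bash
python3 ori2.py 28
```

```text
tcp own [ 2.1 61.2 46.9] n 86 yaw -5.8 lean 3.0 deg face y rel tcp 9.5 F [0.4 4.7 2.8]
```

Call:
carry_out(plan="0.03 0 0 0 -1; 0.03 0 -0.1 0 -1; 0.03 0 -0.25 0 -1; 0.03 0 -0.27 0 -1; -0.08 -0.013 -0.27 0 -1; -0.178 -0.013 -0.27 0 -1; -0.178 -0.013 -0.27 0 -1; -0.178 -0.013 -0.27 0 -1")

```text
time_s: 47.97
tcp_pos: [650.5, 117.5, 97.0]
eef_rot: [-2.141, -2.298, 0.003]
wrist_force: [-0.2, -0.2, -0.9]
opening: 0.5
gripper_force: 40.9
```

Call:
carry_out(plan="0 0 0 0 -1; 0 0 0 0 -1; 0 0 0.07 0 -1; 0 0 0.14 0 -1; 0 0 0.2 0 -1; 0 0 0.2 0 -1")

```text
time_s: 48.47
tcp_pos: [650.5, 119.5, 66.3]
eef_rot: [-2.138, -2.301, 0.001]
wrist_force: [-0.3, 1.3, -0.8]
opening: 0.499
gripper_force: 41.5
```

Run:
```python
from ori2 import *
rows([]);print(w2o(RACK,st()[1]).round(1))
p,d=snap("scene","29")
X=cloud("scene",d)-[0,0,1.3];v=w2o(RACK,X)
m=(d>0)&(abs(v[...,0])<15)&(abs(v[...,1]-54)<30)&(v[...,2]>25)&(v[...,2]<110);print(m.sum(),[np.median(v[m&(v[...,2]>a)&(v[...,2]<a+10)],axis=0).round(1).tolist() for a in range(30,110,10)])
cv2.imwrite("pics/grey29.png",cv2.resize(p[150:240,320:440,::-1],(800,600),interpolation=3))
```

```text
t 48.5 tcp [650.5 119.5  66.3] ytool 4.2 tilt [-0.001  0.    -1.   ] F [-0.3  1.3 -0.8] open 0.499 q6 1.68
[-1.  34.7 54.3]
198 [[nan, nan, nan], [-0.4, 46.0, 45.7], [1.5, 45.4, 55.6], [0.5, 44.3, 66.9], [-1.6, 43.6, 75.6], [-0.2, 43.0, 86.3], [0.9, 42.3, 94.4], [-0.8, 44.2, 106.9]]
  return _methods._mean(a, axis=axis, dtype=dtype,
  ret = um.true_divide(
```

View pics/grey29.png

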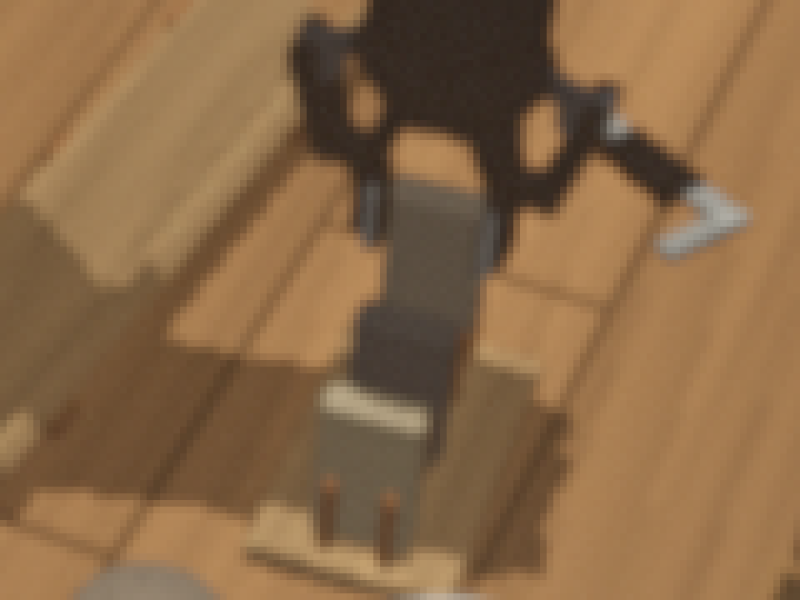

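Grey is over slot 54 (face at own y 46, so its centre is at 54), with black and buff upright in front. Lowering.

Call:
carry_out(plan="0 0 0.03 0 -1; 0.005 0 0.07 0 -1; 0.01 0 0.11 0 -1; 0.01 0 0.15 0 -1; 0.01 0 0.175 0 -1; 0.01 0 0.175 0 -1")

```text
time_s: 49.02
tcp_pos: [650.2, 120.9, 40.4]
eef_rot: [-2.138, -2.3, 0.002]
wrist_force: [-0.5, 3.4, -2.3]
opening: 0.495
gripper_force: 41.3
```

Call:
carry_out(plan="0 0 0.015 0 -1; 0 0 0.03 0 -1; 0 0 0.03 0 -1")

```text
time_s: 49.27
tcp_pos: [650.9, 120.9, 37.4]
eef_rot: [-2.139, -2.301, -0.001]
wrist_force: [0.4, 3.5, -2.9]
opening: 0.498
gripper_force: 41.3
```

Call:
carry_out(plan="0 0 0.015 0 -1; 0 0 0.025 0 -1; 0 0 0.025 0 -1")

```text
time_s: 49.52
tcp_pos: [651.1, 121.0, 34.5]
eef_rot: [2.138, 2.301, 0.002]
wrist_force: [-1.8, 4.1, 3.0]
opening: 0.493
gripper_force: 41.7
```

Call:
carry_out(plan="0 0 0.01 0 -1; 0 0 0.01 0 -1; 0 0 0 0 -0.5; 0 0 0 0 0.3; 0 0 0 0 0.3; 0 0 0 0 0.3; 0 0 -0.2 0 0.4; 0 0 -0.5 0 0.4")

```text
time_s: 50.18
tcp_pos: [648.4, 119.7, 101.3]
eef_rot: [-2.136, -2.297, 0.011]
wrist_force: [1.6, 0.9, -0.6]
opening: 0.7
gripper_force: 0.0
```

Call:
carry_out(plan="0.3 -0.2 -0.3 0 0.4; 0.6 -0.5 -0.3 0 0.4; 0.8 -0.9 -0.3 0 0.4; 0.8 -1 -0.3 0 0.4; 0.8 -1 -0.3 0 0.4; 0.8 -1 -0.3 0 0.4")

```text
time_s: 50.68
tcp_pos: [487.8, 231.2, 151.5]
eef_rot: [-2.135, -2.304, 0.0]
wrist_force: [-0.1, -0.5, -0.1]
opening: 0.697
gripper_force: 0.0
```

```bash
python3 chk.py 30; python3 redv.py 30
python3 - <<'E'
from h import *
p,_=load("scene","30");q,_=load("top","30")
im=np.zeros((560,800,3),np.uint8);im[:,:400]=cv2.resize(p[140:308,285:405,::-1],(400,560),interpolation=3);im[:400,400:]=cv2.resize(q[80:240,240:400,::-1],(400,400),interpolation=3)
cv2.imwrite("pics/end.png",im)
E
```

```text
-54 z 58 41 [[-17.3, -61.8, 52.8], [-0.0, -60.1, 57.5], [17.5, -57.0, 63.7]]
-54 z 73 79 [[-17.3, -61.4, 67.7], [0.2, -57.1, 75.2], [15.9, -46.1, 78.3]]
0 z 58 38 [[-17.2, -7.7, 52.2], [-1.8, -5.0, 58.9], [15.5, -1.8, 63.3]]
0 z 73 70 [[-17.2, -8.2, 68.0], [0.5, -2.2, 74.7], [16.8, 8.9, 77.7]]
54 z 58 39 [[-17.1, 45.1, 52.6], [-1.2, 47.7, 58.1], [16.3, 50.4, 63.6]]
54 z 73 65 [[-16.3, 45.2, 68.4], [-0.0, 51.1, 74.7], [15.3, 59.6, 78.4]]
t 50.7 tcp [490.4 230.5 151.3] ytool 4.4 tilt [ 0.001  0.    -1.   ] F [ 0.4 -0.3 -0.5] open 0.697 q6 1.93
   0.536 -0.012 0.042 -0.709
t 50.7 tcp [490.4 230.5 151.3] ytool 4.4 tilt [ 0.001  0.    -1.   ] F [ 0.4 -0.3 -0.5] open 0.697 q6 1.93
[-183.39822396  448.98985483   91.29185183]
scene red 255 [[-12.6, -22.1, 20.2], [-1.5, -9.5, 66.2], [3.0, 19.9, 77.5]]
tilt deg: yaw 2.3, lean -2.0
top red 111 [[-17.8, -20.8, 63.5], [-10.7, 0.8, 74.5], [-1.5, 21.8, 79.8]]
```

View pics/end.png

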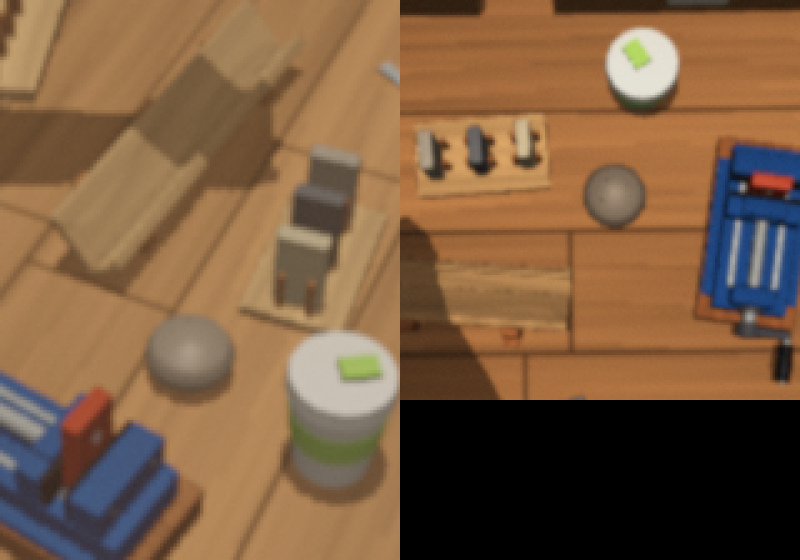

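The end picture shows the three slabs upright in separate slots of rack A, the red slab clamped mid-jaw, and the drainer empty. The cup and pebble are in place. Handing in.

```bash
python3 -c "
from workcell import r
print(r.close_job())"
```

```text
the job is handed in; nothing more can be done
None
```

The job is handed in with no verdict returned: the red slab stands on its short end mid-jaw, clamped at about 75 N (from the crank angle), and the three other ledge slabs stand on their short ends in separate slots, down on the board of the middle-sized rack. I made no contact with the cup, pebble, brush or calipers, though the brush is not in my last picture and only the tip of the calipers is.

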